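# Gauge the jig plate at its marked spot

### The job

Put the brass retaining ring that lies on the jig's flat front ledge into the open drawer, and slide the drawer fully shut. Then take the plunger gauge out of its stand and hold its tip inside the small circle marked on the jig's sloping steel plate, with the gauge square to the plate and pressed gently until its sprung plunger is about half way in. Finish while holding the gauge still there, and leave the other loose things where they are.

Things in the scene. Friction and masses are not known exactly. Their poses are not given: they have to be found in the camera images.
- ring: Knurled brass retaining ring to stow: outer diameter 46 (47 over the knurls), bore 34, 12 high, 60 g. Lies flat on the jig's front ledge. Origin: centre of its underside; z is its axis. (Another ring of the same size, and a smaller one, lie on the bench: leave them.)
- jig: Fixed lens jig, grey base 180 (x) by 150 (y) by 18 high. Origin: centre of its underside on the bench; x points from the front ledge (side of the robot) to the back. The flat ledge is the base's top, 18 above the bench, x from -90 to -25; behind it rises the sloping steel plate (highest point about 65 above the bench). At the back, low down, the screw and its cream bakelite knob.
- plate: Steel plate of the jig, 115 (x, up the slope) by 110 (y) by 8 thick; the plate slopes at 15 degrees, lower edge towards the ledge, z is the normal of its upper face. Origin: centre of its underside. A 6 high fence runs along its upper edge. Fixed to the jig.
- mark (a point): The marked spot: centre of the dark circle (20 outside, 16 inside, dot in its middle) on the plate's upper face, 8 off the plate's centre down the slope and 15 off it towards +y of the plate. Axes as the plate's: z is the normal of the sloping face, pointing up out of it, x up the slope.
- cab_drawer0 (a joint): Opening of the drawer in m: 0 shut, 0.133 farthest out; starts 0.105 to 0.13 open. Slides along the cabinet's x with about 1 N of friction plus 4 N per m/s; to shut it push the handle or front away from the robot.
- drawer_floor (a point): Centre of the drawer's inner floor (22 above the bench); moves with the drawer; axes as the cabinet's: x points into the cabinet, the drawer opens along -x. Inside 155 (x) by 148 (y), side walls 31 above this floor, front panel top 41 above it. With the drawer open, the part with x below (opening - 84) mm lies outside the cabinet, e.g. the spot x = -30 is free from above.
- cab_drawer0_handle (a point): Middle of the drawer's brass bar handle: level bar about 95 long along y, 35 in front of the drawer's front face, 41 above the bench; axes as drawer_floor; moves with the drawer.
- cab: Fixed wooden parts cabinet 200 (x) by 190 (y) by 75 high with one drawer. Origin: centre of its underside; its front faces -x of its own frame, towards the robot.
- gauge: Loose plunger gauge, 140 g, standing upright in the stand. Origin: the shoulder, the centre of the underside of its grip block; z points up along the gauge away from its tip. Grip block (aluminium, square) 26 by 26, sides along x and y, from z = 0 to 50; a cap 20 across and 12 high above it; below the shoulder a steel barrel 16 across and 35 long, then the plunger, whose tip is at z = -57 when out.
- gauge_tip (a point): Outer end of the gauge's plunger (ball 8 across), on the gauge's axis; moves with the plunger.
- gauge_plunger (a joint): How far the sprung plunger is pushed in, in m: 0 out, 0.012 bottomed. Spring: 0.6 N at first plus 0.3 N per mm, so about 2.4 N half way in and 4.2 N at the bottom.
- stand: Fixed black block 70 by 70 by 68 high with an upright square hole 21 wide through its middle; the gauge's shoulder rests on its top. Origin: centre of its underside.
- stand_hole0 (a point): Mouth of the stand's hole, in the middle of its top, 68 above the bench.
- ring_b: Bystander: brass ring of the same size lying on the bench. Leave it. Origin: centre of its underside.
- ring_c: Bystander: smaller brass ring, 38 across, 10 high, on the bench. Leave it.
- hood: Bystander: copper objective hood, 62 across and 55 high, on the bench. Leave it.
- eyepiece: Bystander: matte black eyepiece housing, 46 across and 46 high, on the bench. Leave it.
- prism: Bystander: glass prism block 34 by 24 by 24 on the bench. Leave it.
- driver: Bystander: screwdriver 160 long lying on the bench. Leave it.

How it is judged:
By the outcome, as a careful person would: the job done as asked, in the order asked, and still so for the second after the job is handed in, while the arm keeps its last pose, push and grip.
It also fails if it takes over 59 s, if anything falls off the work surface, if the arm or the gripper's body presses on something with over 40 N, if the wrist force passes 120 N, or if a joint passes its speed limit or range.

### The arm

A 7-joint arm with a two-finger parallel gripper is mounted at the origin on the work surface. World frame = base frame: x ahead of the robot, y to its left, z up, the work surface at z = 0. Lengths are in m, angles in rad, forces in N, time in s.
With the tool pointing down it reaches from about 0.425 to 0.925 m from the base axis. Payload 6.8 kg.
Tool frame: the origin (TCP) lies on the centre line of the jaws, within the pads' length; the fingertips stand 19 mm ahead of it and the grasp point (between the pads) is the TCP (bot.tcp_to_tips is the distance from the TCP to the fingertips, in m); x points along the fingers, y is the direction in which the jaws open and shut, and the axes are right-handed (so a half turn about x gives the same grasp; the last joint's range is limited). The gripper opens to 85 mm and grips with 20 to 120 N. Pads are 22 mm wide; open, the fingers measure 114 mm over their backs; the gripper's body (76 mm by 85 mm) begins 54 mm behind the grasp point. The pads swing forward as they close: fully open they stand 13 mm farther back than shut.
Start: joints at [-1.368, 0.477, 0.022, 1.555, -0.011, 1.109, -0.083], TCP at [0.206, 0.643, 0.25] pointing down, gripper open.
Joint ranges: [-2.96, 2.96], [-0.34, 2.1], [-1.41, 1.46], [0.24, 2.44], [-1.37, 4.51], [0.17, 1.92], [-2.96, 2.96]. Speed limits (rad/s): [2.39, 2.39, 3.14, 3.14, 3.14, 3.14, 3.14].

### API

Orientations are given as a unit quaternion [w, x, y, z].
In Python, from station import status, eyes, bot gives the robot as it stands.
- The arm moves only by the tool apply_moves, never from a script. Its arguments are lists of equal length, an entry for each row: "travel": the shift along the tool's x, y, z in cm, a list of three; "turn": the turn, a rotation vector about the tool's x, y, z in rad, a list of three; "grip": the closure, from 0 (fully open) to 1 (shut). In form: {"travel": [[tx, ty, tz], ...], "turn": [[wx, wy, wz], ...], "grip": [grip, ...]}. A call has 1 to 8 rows; each row shifts and turns the pose as measured when the row begins, along the tool's axes as they then stand; what a row does not reach is not made up. A row lasts 1/12 s, in which the tool goes at most 41.7 mm and 7.16 degrees, less where a joint would pass 70% of its speed; a pose out of reach is approached as far as the arm can. A call is refused whole if a number of a shift passes 4.17 or a number of a turn 0.125, either way. A call with a gripper value outside its range is refused whole. The fingers move at their own pace and stop on an object; "newtons" is the grip in N (left out, the last holds). Time passes only in rows, so rows that do not move let the fingers close. It gives the time, the measured TCP pose, the force and the opening at its end, in the units of the state.
- status.get_obs(): the state, without advancing time (a new reading comes with each control period).
- eyes.read_camera(name): name is "scene" or "top" or "wrist"; returns the picture (384x512x3 uint8, red, green, blue); there is no depth.
- eyes.calibration(name): a dict with "intrinsics" (3x3 intrinsics, pixels), "distortion" ([k1, k2, p1, p2, k3] as OpenCV has them; the pictures are not rectified), "xyz" and "attitude" of the camera in the world; the wrist camera has in their place "T_tool_cam" (4x4, takes a point from camera to tool coordinates, whose origin is the TCP and whose axes are the tool frame's). Camera axes: x right, y down, z forward; pixel columns grow to the right and rows downward; lengths in m; the calibration is good to about 2 mm. A picture is of the moment at which its call begins: read the wrist's pose just before it. calibration takes no time and is no camera call.
- bot.hand_in(): hands the job in, once; it reports no verdict.
Trained networks look in the newest picture that a camera, given by its name, has taken for a name from the list of things; names that differ only in an ending like _2 or _b are one class to them, and where a whole thing is asked for, a point or a joint stands for the part that bears it (a point fixed in the world has none). Each returns a list of dicts, best first, with "score" (0 to 1); they miss things now and then, are a little off and sometimes report something else, mostly with a low value. They report only what shows in the picture. A call takes as long as a camera call.
- eyes.masks_of(thing, camera): "region" (384x512 bool, what is visible of it) and "rect" ([left, top, right, bottom] in pixels, round what is visible of it).
The state is a dict: "t": time; "q": joint angles; "joint_vel": joint speeds; "joint_torque": joint torques, N m; "eef_pos": TCP position; "tool_rot": TCP orientation; "contact_force": force on the tool from outside, world axes, zero at the start; "torque": the same for the moment, N m; "gripper_width": opening from 0.0 (shut) to 1.0 (fully open).
Only numpy, scipy, OpenCV 4.12 (cv2) and the standard library are available. Lean on these libraries where they do the work, as an engineer would, in place of code of your own. Each camera call takes 0.05 s, during which the arm holds its last target. There are 200 camera calls.

## Working session

There is one attempt and no reset: what is moved stays moved. The work goes in short steps, Python scripts to look and compute and a tool call to move; the robot and the scene stay as the last step left them, time stands still between calls to the robot, and variables do not carry over. Pictures are saved under pics/ and viewed, about 8 in all and at most 12, crops included, and the job is handed in when it is done.

Besides the shell and the picture viewer there is one more tool, called after "Request:" by a JSON object that holds its "name" and its "arguments", one argument or row to a line. apply_moves: Moves the arm, as the interface text tells. Its arguments: {"type":"object","properties":{"travel":{"type":"array"},"turn":{"type":"array"},"grip":{"type":"array"},"newtons":{"type":"number"}},"required":["travel","turn","grip"]}

```bash
ls; mkdir -p pics; python3 - <<'E'
from station import status, eyes, bot
import cv2, numpy as np
o=status.get_obs(); print({k:np.round(v,3).tolist() for k,v in o.items()})
ims=[]
for c in ["scene","top"]:
    im=eyes.read_camera(c)[:,:,::-1]; cv2.imwrite(f"pics/{c}0.png",im)
    k=eyes.calibration(c); print(c,k)
print(eyes.calibration("wrist"))
for c in ["scene","top"]:
    for n in ["ring","jig","plate","cab_drawer0_handle","gauge","stand","cab","hood"]:
        for d in eyes.masks_of(n,c)[:4]:
            ys,xs=np.where(d["region"]); print(c,n,round(d["score"],2),d["rect"],xs.mean().round(1),ys.mean().round(1),len(xs))
a=cv2.imread("pics/scene0.png");b=cv2.imread("pics/top0.png")
cv2.imwrite("pics/s0.png",cv2.resize(a,(800,600)));cv2.imwrite("pics/t0.png",cv2.resize(b,(800,600)))
print(status.get_obs()["t"])
E
```

```text
pics
{'t': 0.0, 'q': [-1.368, 0.478, 0.022, 1.556, -0.012, 1.109, -0.083], 'joint_vel': [0.001, -0.0, -0.001, 0.002, -0.0, -0.0, -0.0], 'joint_torque': [-0.001, -59.645, 1.608, -28.12, 0.013, 0.009, 0.0], 'eef_pos': [0.206, 0.642, 0.249], 'tool_rot': [0.699, 0.109, 0.699, -0.11], 'contact_force': [0.331, -0.208, 0.9], 'torque': [0.004, -0.04, 0.007], 'gripper_width': 0.998}
scene {'intrinsics': array([[387.98413524,   0.        , 254.51508351],
       [  0.        , 387.98413524, 190.13274848],
       [  0.        ,   0.        ,   1.        ]]), 'distortion': array([0.01127819, 0.        , 0.        , 0.        , 0.        ]), 'xyz': array([ 0.84189993, -0.48299377,  0.71130816]), 'attitude': array([-0.3401469 ,  0.91024181,  0.22292434, -0.07787601])}
top {'intrinsics': array([[433.41120696,   0.        , 264.36002217],
       [  0.        , 433.41120696, 191.77009816],
       [  0.        ,   0.        ,   1.        ]]), 'distortion': array([-0.14146373,  0.        ,  0.        ,  0.        ,  0.        ]), 'xyz': array([0.47401842, 0.00635944, 0.9766219 ]), 'attitude': array([-0.
[... 1377 characters left out ...]
9, 352.4, 253.0] 333.5 232.2 851
top ring 0.62 [291.8, 101.6, 308.9, 105.9] 300.0 100.5 6
top ring 0.49 [257.3, 208.2, 281.6, 230.3] 269.6 218.4 117
top ring 0.47 [308.8, 260.5, 325.6, 281.8] 318.5 270.5 124
top jig 0.9 [231.1, 136.5, 300.7, 235.1] 266.2 191.1 5458
top plate 0.67 [242.9, 153.3, 291.5, 204.3] 266.3 178.0 2656
top plate 0.33 [375.9, 224.7, 417.5, 261.2] 393.8 243.2 986
top cab_drawer0_handle 0.68 [90.1, 193.6, 185.3, 291.1] 135.5 237.4 5285
top gauge 0.75 [399.8, 239.4, 414.2, 250.8] 405.6 243.8 256
top stand 0.96 [377.4, 226.1, 418.6, 263.5] 394.4 242.8 1091
top cab 0.66 [69.2, 109.8, 182.6, 289.6] 127.0 192.2 13437
top hood 0.75 [238.5, 86.7, 265.3, 114.8] 252.6 95.8 493
0.9
```

View pics/s0.png

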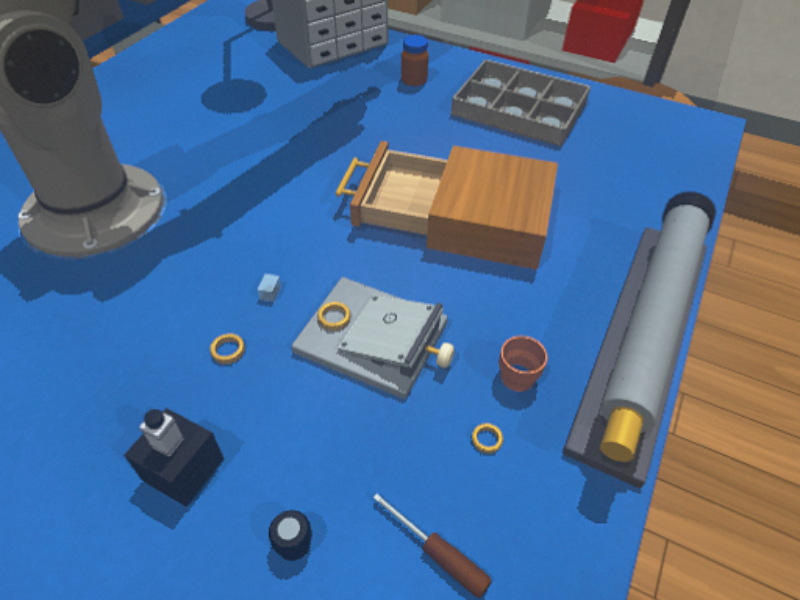

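View pics/t0.png

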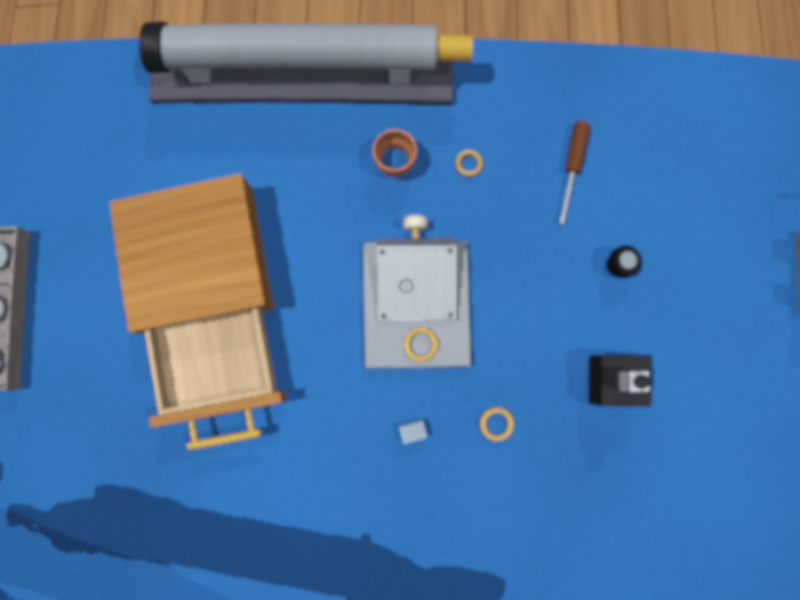

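The scene picture shows the ring on the ledge at (333,316), the mark at (390,318), the drawer open at (400,190) and the gauge in its stand at (160,430). The top picture shows the ring at (421,344), the mark at (406,286), the handle from (189,446) to (259,433) and the gauge cap at (640,381).

```bash
cat > h.py <<'E'
from station import status, eyes, bot
import cv2, numpy as np
from scipy.spatial.transform import Rotation as R
def rot(q): return R.from_quat([q[1],q[2],q[3],q[0]])
def cam(name,o=None):
    k=eyes.calibration(name)
    if name=="wrist":
        o=o or status.get_obs(); T=np.eye(4); T[:3,:3]=rot(o["tool_rot"]).as_matrix(); T[:3,3]=o["eef_pos"]
        T=T@k["T_tool_cam"]
    else:
        T=np.eye(4); T[:3,:3]=rot(k["attitude"]).as_matrix(); T[:3,3]=k["xyz"]
    return k["intrinsics"],k["distortion"],T
def unproj(c,uv,z):
    K,D,T=c
    p=cv2.undistortPoints(np.float64(uv).reshape(-1,1,2),K,D)[:,0]
    d=np.c_[p,np.ones(len(p))]@T[:3,:3].T
    z=np.broadcast_to(z,len(p))
    return T[:3,3]+d*((z-T[2,3])/d[:,2])[:,None]
def proj(c,P):
    K,D,T=c; Ti=np.linalg.inv(T)
    return cv2.projectPoints(np.float64(P).reshape(-1,3),cv2.Rodrigues(Ti[:3,:3])[0],Ti[:3,3],K,D)[0][:,0]
def tri(cs,uvs):
    A=[];b=[]
    for (K,D,T),uv in zip(cs,uvs):
        p=cv2.undistortPoints(np.float64(uv).reshape(1,1,2),K,D)[0,0]
        d=T[:3,:3]@[p[0],p[1],1]; d/=np.linalg.norm(d); M=np.eye(3)-np.outer(d,d)
        A.append(M); b.append(M@T[:3,3])
    return np.linalg.lstsq(np.vstack(A),np.hstack(b),rcond=None)[0]
def toolmove(o,P,Rt=None):
    "shift cm / rotvec in current tool axes to pose P,Rt"
    r=rot(o["tool_rot"]); s=r.inv().apply(np.array(P)-o["eef_pos"])*100
    return s, (r.inv()*Rt).as_rotvec() if Rt is not None else None
def say():
    o=status.get_obs(); r=rot(o["tool_rot"]).as_matrix()
    print("t",round(o["t"],2),"p",np.round(o["eef_pos"],4),"q",np.round(o["q"],2),"w",round(o["gripper_width"],3),"F",np.round(o["contact_force"],2),"M",np.round(o["torque"],2));print(np.round(r,3).tolist()); return o
E
python3 - <<'E'
from h import *
np.set_printoptions(precision=4,suppress=True)
c=cam("top"); s=cam("scene")
T=lambda *a: unproj(c,np.array([x[:2] for x in a])*.64,[x[2] for x in a])
S=lambda *a: unproj(s,np.array([x[:2] for x in a])*.64,[x[2] for x in a])
print("ring",T((421,344,.03)),S((333,315,.027)))
print("jig",T((363,242,.018),(468,240,.018),(471,366,.018),(363,367,.018)))
print("mark",T((406,286,.049)),tri([c,s],[np.array([406,286])*.64,np.array([390,318])*.64]))
print("handle",T((189,446,.041),(259,433,.041)),S((345,192,.041),(361,161,.041)))
print("front top",T((150,421,.063),(283,397,.063)))
print("cab",T((110,202,.075),(243,176,.075),(271,308,.075),(129,331,.075)))
print("stand",T((605,355,.068),(652,354,.068),(652,405,.068),(605,405,.068)))
print("cap",T((643,381,.130)),S((153,416,.13)))
print("bystanders ringb",T((497,424,.012)),"prism",T((413,432,.024)),"eye",T((626,260,.046)))
o=say()
E
```

```text
ring [[ 0.5078 -0.026   0.03  ]] [[ 0.5091 -0.0286  0.027 ]]
jig [[ 0.6533  0.0585  0.018 ]
 [ 0.6587 -0.0925  0.018 ]
 [ 0.478  -0.0975  0.018 ]
 [ 0.4747  0.0551  0.018 ]]
mark [[ 0.5868 -0.0037  0.049 ]] [ 0.5887 -0.0035  0.0382]
handle [[0.3614 0.293  0.041 ]
 [0.3818 0.1954 0.041 ]] [[0.3925 0.2046 0.041 ]
 [0.3737 0.2933 0.041 ]]
front top [[0.396  0.3416 0.063 ]
 [0.4328 0.1596 0.063 ]]
cab [[0.6958 0.4101 0.075 ]
 [0.7329 0.2228 0.075 ]
 [0.5514 0.177  0.075 ]
 [0.5172 0.3714 0.075 ]]
stand [[ 0.494  -0.276   0.068 ]
 [ 0.4957 -0.3429  0.068 ]
 [ 0.4259 -0.3421  0.068 ]
 [ 0.4261 -0.2755  0.068 ]]
cap [[ 0.4597 -0.3066  0.13  ]] [[ 0.461  -0.3071  0.13  ]]
bystanders ringb [[ 0.3961 -0.1358  0.012 ]] prism [[ 0.3851 -0.0164  0.024 ]] eye [[ 0.6293 -0.3158  0.046 ]]
t 0.9 p [0.2064 0.6427 0.2503] q [-1.37  0.48  0.02  1.56 -0.01  1.11 -0.08] w 1.0 F [-0.04  0.34  0.12] M [ 0.   -0.03 -0.03]
[[-0.0, 0.306, 0.952], [0.0, 0.952, -0.306], [-1.0, 0.0, -0.0]]
```

Request:
{"name": "apply_moves", "arguments": {
  "travel": [
    [0, 0, 0],
    [0, 0, 0],
    [0, 0, 0],
    [0.45, -3.7, 1.58],
    [0.45, -3.7, 1.58],
    [0.45, -3.7, 1.58],
    [0.45, -3.7, 1.58],
    [0.45, -3.7, 1.58]
  ],
  "turn": [
    [-0.112, 0, 0],
    [-0.112, 0, 0],
    [-0.112, 0, 0],
    [0, 0, 0],
    [0, 0, 0],
    [0, 0, 0],
    [0, 0, 0],
    [0, 0, 0]
  ],
  "grip": [0, 0, 0, 0, 0, 0, 0, 0]
}}

```text
t: 1.57
eef_pos: [0.2882, 0.4652, 0.2262]
tool_rot: [0.706, -0.018, 0.708, 0.024]
contact_force: [0.6, -0.4, -0.2]
gripper_width: 0.998
```

Request:
{"name": "apply_moves", "arguments": {
  "travel": [
    [0.4, -3.8, 1.55],
    [0.4, -3.8, 1.55],
    [0.4, -3.8, 1.55],
    [0.4, -3.8, 1.55],
    [0.4, -3.8, 1.55],
    [0.4, -3.8, 1.55],
    [0.4, -3.8, 1.55],
    [0.4, -3.8, 1.55]
  ],
  "turn": [
    [0, 0, 0],
    [0, 0, 0],
    [0, 0, 0],
    [0, 0, 0],
    [0, 0, 0],
    [0, 0, 0],
    [0, 0, 0],
    [0, 0, 0]
  ],
  "grip": [0, 0, 0, 0, 0, 0, 0, 0]
}}

```text
t: 2.23
eef_pos: [0.4301, 0.165, 0.1931]
tool_rot: [0.708, -0.016, 0.706, 0.026]
contact_force: [0.6, 0.7, 0.6]
gripper_width: 1.003
```

Request:
{"name": "apply_moves", "arguments": {
  "travel": [
    [0.4, -3.8, 1.55],
    [0.4, -3.8, 1.55],
    [0.4, -3.8, 1.55],
    [0.4, -3.8, 1.55],
    [0, 0, 0],
    [0, 0, 0]
  ],
  "turn": [
    [0, 0, 0],
    [0, 0, 0],
    [0, 0, 0],
    [0, 0, 0],
    [0, 0, 0],
    [0, 0, 0]
  ],
  "grip": [0, 0, 0, 0, 0, 0]
}}

```text
t: 2.73
eef_pos: [0.5043, 0.0049, 0.1768]
tool_rot: [0.71, -0.012, 0.703, 0.021]
contact_force: [-0.1, 0.3, 0.8]
gripper_width: 1.0
```

```bash
python3 - <<'E'
from h import *
o=say(); im=eyes.read_camera("wrist")[:,:,::-1]; cv2.imwrite("pics/w1.png",cv2.resize(im,(768,576)))
c=cam("wrist",o)
for n,z in (("ring",.027),("plate",.05)):
    for d in eyes.masks_of(n,"wrist")[:3]:
        x0,y0,x1,y1=d["rect"]; ys,xs=np.where(d["region"])
        print(n,round(d["score"],2),np.round(d["rect"]),unproj(c,[[(x0+x1)/2,(y0+y1)/2],[xs.mean(),ys.mean()]],z).round(4).tolist())
print(bot.tcp_to_tips)
E
```

```text
t 2.73 p [0.5043 0.0049 0.1768] q [-0.34  0.29  0.26  2.05 -0.11  0.81  1.6 ] w 1.0 F [-0.11  0.34  0.82] M [-0.01  0.03 -0.03]
[[0.009, -0.047, 0.999], [0.012, 0.999, 0.047], [-1.0, 0.011, 0.01]]
ring 0.85 [ 94.  38. 141.  94.] [[0.3984, -0.1257, 0.027], [0.3979, -0.1286, 0.027]]
ring 0.82 [196. 163. 247. 209.] [[0.5085, -0.028, 0.027], [0.508, -0.0273, 0.027]]
ring 0.52 [174. 215. 284. 318.] [[0.5998, -0.0185, 0.027], [0.5987, -0.021, 0.027]]
plate 0.95 [174. 212. 286. 325.] [[0.5881, -0.0159, 0.05], [0.5846, -0.0191, 0.05]]
plate 0.26 [415.  58. 511. 253.] [[0.4626, 0.1981, 0.05], [0.4729, 0.2072, 0.05]]
0.019
```

View pics/w1.png

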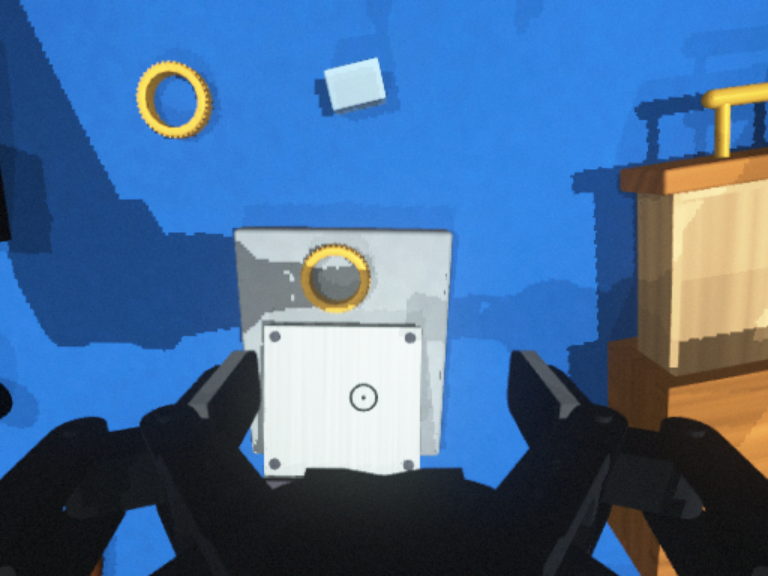

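Request:
{"name": "apply_moves", "arguments": {
  "travel": [
    [1, -3.3, 0.1],
    [3.3, 0, 0],
    [3.3, 0, 0],
    [3.2, 0, 0],
    [0, 0, 0],
    [0, 0, 0]
  ],
  "turn": [
    [0, 0, 0],
    [0, 0, 0],
    [0, 0, 0],
    [0, 0, 0],
    [0, 0, 0],
    [0, 0, 0]
  ],
  "grip": [0.36, 0.36, 0.36, 0.36, 0.36, 0.36],
  "newtons": 30
}}

```text
t: 3.38
eef_pos: [0.5104, -0.0131, 0.0688]
tool_rot: [0.713, -0.018, 0.7, 0.031]
contact_force: [0.2, 0.2, 0.3]
gripper_width: 0.643
```

```bash
python3 - <<'E'
from h import *
o=say(); im=eyes.read_camera("wrist")[:,:,::-1]; cv2.imwrite("pics/w2.png",cv2.resize(im,(768,576)))
c=cam("wrist",o)
for n,z in (("ring",.027),):
    for d in eyes.masks_of(n,"wrist")[:3]:
        x0,y0,x1,y1=d["rect"]; ys,xs=np.where(d["region"])
        print(n,round(d["score"],2),np.round(d["rect"]),unproj(c,[[(x0+x1)/2,(y0+y1)/2],[xs.mean(),ys.mean()]],z).round(4).tolist())
E
```

```text
t 3.38 p [ 0.5104 -0.0131  0.0688] q [-0.25  0.47  0.2   2.11 -0.21  0.56  1.74] w 0.643 F [0.2  0.18 0.34] M [-0.06 -0.01 -0.04]
[[0.017, -0.07, 0.997], [0.019, 0.997, 0.07], [-1.0, 0.017, 0.019]]
ring 0.71 [ 25.   0. 108.  64.] [[0.4059, -0.1227, 0.027], [0.4062, -0.1235, 0.027]]
ring 0.6 [194. 179. 272. 255.] [[0.5065, -0.0272, 0.027], [0.5072, -0.026, 0.027]]
```

View pics/w2.png

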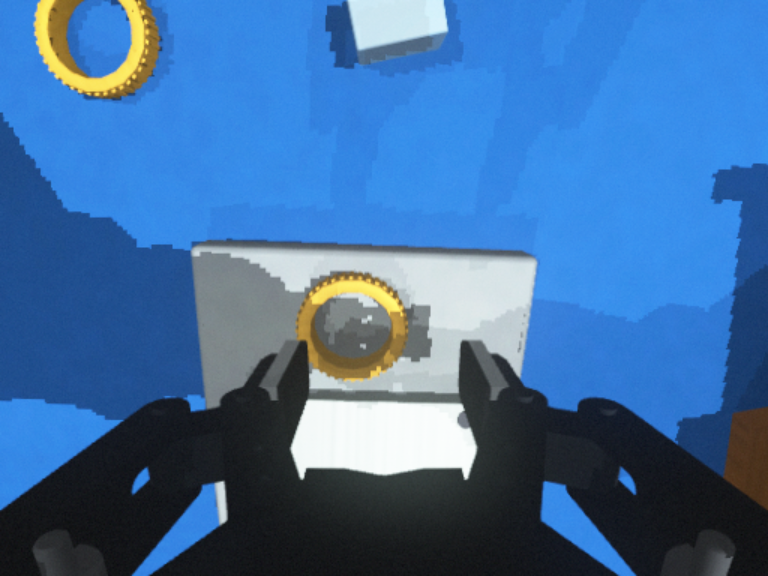

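```bash
cat >> h.py <<'E'
def down(yaw):
    c,s=np.cos(yaw),np.sin(yaw); return R.from_matrix(np.array([[0,-s,c],[0,c,s],[-1,0,0]]))
def plan(P,yaw=None,Rt=None):
    o=say(); Rt=Rt or down(yaw); s,w=toolmove(o,P,Rt); print("shift",s.round(2),"turn",w.round(3)); return o
E
python3 -c "
from h import *
plan([.5073,-.0270,.055],.03)"
```

```text
t 3.48 p [ 0.5109 -0.0132  0.0699] q [-0.25  0.47  0.2   2.11 -0.21  0.56  1.74] w 0.643 F [-0.43 -0.45  0.32] M [0.01 0.05 0.01]
[[0.019, -0.07, 0.997], [0.019, 0.997, 0.069], [-1.0, 0.018, 0.02]]
shift [ 1.45 -1.38 -0.49] turn [ 0.04   0.02  -0.018]
```

Request:
{"name": "apply_moves", "arguments": {
  "travel": [
    [0, -1.38, -0.49],
    [0, 0, 0],
    [1.45, 0, 0],
    [0, 0, 0],
    [0, 0, 0]
  ],
  "turn": [
    [0.04, 0.02, -0.018],
    [0, 0, 0],
    [0, 0, 0],
    [0, 0, 0],
    [0, 0, 0]
  ],
  "grip": [0.36, 0.36, 0.36, 0.36, 0.36]
}}

```text
t: 3.9
eef_pos: [0.5128, -0.024, 0.0638]
tool_rot: [0.712, -0.011, 0.702, 0.013]
contact_force: [0.5, -0.3, 0.9]
gripper_width: 0.641
```

```bash
python3 -c "
from h import *
plan([.5073,-.0270,.045],.03)"
```

```text
t 3.9 p [ 0.5128 -0.024   0.0638] q [-0.25  0.49  0.22  2.1  -0.2   0.56  1.72] w 0.641 F [ 0.49 -0.35  0.91] M [ 0.02 -0.02 -0.01]
[[0.015, -0.035, 0.999], [0.003, 0.999, 0.035], [-1.0, 0.003, 0.015]]
shift [ 1.87 -0.29 -0.58] turn [ 0.005  0.015 -0.003]
```

Request:
{"name": "apply_moves", "arguments": {
  "travel": [
    [0, -0.3, -0.6],
    [0, -0.15, -0.4],
    [0.6, 0, 0],
    [0.6, 0, 0]
  ],
  "turn": [
    [0, 0.015, 0],
    [0, 0.01, 0],
    [0, 0, 0],
    [0, 0, 0]
  ],
  "grip": [0.36, 0.36, 0.36, 0.36]
}}

```text
t: 4.23
eef_pos: [0.5045, -0.0282, 0.0555]
tool_rot: [0.705, -0.011, 0.709, 0.015]
contact_force: [-0.3, 0.1, 0.7]
gripper_width: 0.635
```

```bash
python3 -c "
from h import *
plan([.5073,-.0270,.041],.03)"
```

```text
t 4.23 p [ 0.5045 -0.0282  0.0555] q [-0.24  0.5   0.22  2.11 -0.21  0.56  1.73] w 0.635 F [-0.27  0.12  0.69] M [-0.05  0.04  0.02]
[[-0.005, -0.037, 0.999], [0.004, 0.999, 0.037], [-1.0, 0.005, -0.005]]
shift [1.44 0.1  0.29] turn [ 0.007 -0.005 -0.004]
```

Request:
{"name": "apply_moves", "arguments": {
  "travel": [
    [0.3, 0.1, 0.3],
    [0.6, 0, 0],
    [0.5, 0, 0],
    [0.3, 0, 0],
    [0, 0, 0]
  ],
  "turn": [
    [0, 0, 0],
    [0, 0, 0],
    [0, 0, 0],
    [0, 0, 0],
    [0, 0, 0]
  ],
  "grip": [0.3, 0.3, 0.3, 0.3, 0.3]
}}

```text
t: 4.65
eef_pos: [0.5067, -0.0267, 0.0348]
tool_rot: [0.704, -0.012, 0.71, 0.015]
contact_force: [-0.9, -0.4, 0.9]
gripper_width: 0.699
```

```bash
python3 -c "
from h import *
plan([.5073,-.0270,.038],.03)
im=eyes.read_camera('wrist')[:,:,::-1]; cv2.imwrite('pics/w3.png',im[130:384,80:420].repeat(2,0).repeat(2,1))"
```

```text
t 4.65 p [ 0.5067 -0.0267  0.0348] q [-0.23  0.54  0.2   2.11 -0.22  0.52  1.74] w 0.699 F [-0.92 -0.36  0.93] M [ 0.05 -0.01  0.02]
[[-0.008, -0.037, 0.999], [0.004, 0.999, 0.037], [-1.0, 0.005, -0.008]]
shift [-0.32 -0.03  0.06] turn [ 0.007 -0.008 -0.005]
```

View pics/w3.png

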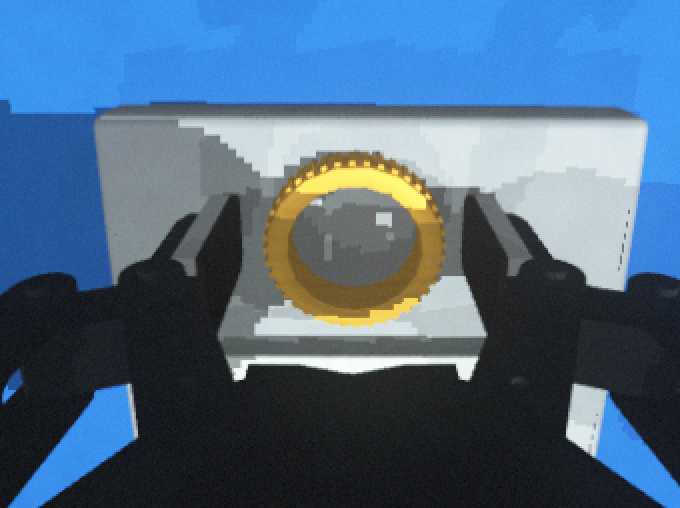

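The wrist view shows the fingers straddling the ring, which sits centred between the pads at about (355,240). I'll raise slightly and close.

Request:
{"name": "apply_moves", "arguments": {
  "travel": [
    [-0.3, 0, 0],
    [0, 0, 0],
    [0, 0, 0],
    [0, 0, 0],
    [0, 0, 0],
    [0, 0, 0]
  ],
  "turn": [
    [0, 0, 0],
    [0, 0, 0],
    [0, 0, 0],
    [0, 0, 0],
    [0, 0, 0],
    [0, 0, 0]
  ],
  "grip": [0.3, 0.5, 0.6, 0.6, 0.6, 0.6],
  "newtons": 35
}}

```text
t: 5.2
eef_pos: [0.5071, -0.0269, 0.0392]
tool_rot: [0.705, -0.011, 0.709, 0.015]
contact_force: [0.1, -1.0, -0.2]
gripper_width: 0.515
```

Request:
{"name": "apply_moves", "arguments": {
  "travel": [
    [-1, 0, 0],
    [-2, 0, 0],
    [-3, 0, 0],
    [-3, 0, 0],
    [-3, 0, 0]
  ],
  "turn": [
    [0, 0, 0],
    [0, 0, 0],
    [0, 0, 0],
    [0, 0, 0],
    [0, 0, 0]
  ],
  "grip": [0.6, 0.6, 0.6, 0.6, 0.6]
}}

```text
t: 5.62
eef_pos: [0.503, -0.0277, 0.1596]
tool_rot: [0.7, -0.012, 0.714, 0.014]
contact_force: [1.7, -0.3, 0.6]
gripper_width: 0.518
```

```bash
python3 - <<'E'
from h import *
# drawer drop target
o=say()
for n in ("cab_drawer0_handle","ring"):
  for c in ("top",):
    eyes.read_camera(c)
    for d in eyes.masks_of(n,c)[:3]: print(n,round(d["score"],2),np.round(d["rect"]))
eyes.read_camera("wrist")
for d in eyes.masks_of("ring","wrist")[:3]: print("w",round(d["score"],2),np.round(d["rect"]))
plan([.465,.265,.16],.2)
E
```

```text
t 5.62 p [ 0.503  -0.0277  0.1596] q [-0.3   0.33  0.28  2.05 -0.13  0.8   1.67] w 0.518 F [ 1.67 -0.32  0.61] M [-0.02 -0.04 -0.  ]
[[-0.021, -0.036, 0.999], [0.003, 0.999, 0.036], [-1.0, 0.003, -0.021]]
cab_drawer0_handle 0.75 [ 92. 193. 183. 289.]
w 0.83 [210. 201. 298. 289.]
w 0.71 [118.  43. 171.  98.]
t 5.92 p [ 0.5029 -0.0275  0.1575] q [-0.3   0.33  0.28  2.05 -0.13  0.8   1.67] w 0.518 F [-0.12 -0.19 -1.24] M [ 0.01  0.   -0.01]
[[-0.021, -0.037, 0.999], [0.003, 0.999, 0.037], [-1.0, 0.004, -0.021]]
shift [-0.09 29.37 -2.72] turn [-0.163 -0.021 -0.005]
```

Request:
{"name": "apply_moves", "arguments": {
  "travel": [
    [0, 0, 0],
    [0, 0, 0],
    [0, 3.7, 0.36],
    [0, 3.7, 0.36],
    [0, 3.7, 0.36],
    [0, 3.7, 0.36],
    [0, 3.7, 0.36],
    [0, 3.7, 0.36]
  ],
  "turn": [
    [-0.085, -0.01, 0],
    [-0.085, -0.01, 0],
    [0, 0, 0],
    [0, 0, 0],
    [0, 0, 0],
    [0, 0, 0],
    [0, 0, 0],
    [0, 0, 0]
  ],
  "grip": [0.6, 0.6, 0.6, 0.6, 0.6, 0.6, 0.6, 0.6]
}}

```text
t: 6.58
eef_pos: [0.4716, 0.1884, 0.1475]
tool_rot: [0.697, -0.07, 0.711, 0.067]
contact_force: [0.5, 0.7, -0.9]
gripper_width: 0.522
```

```bash
python3 - <<'E'
from h import *
plan([.4725,.2625,.12],.2)
im=eyes.read_camera("wrist")[:,:,::-1]; cv2.imwrite("pics/w4.png",cv2.resize(im,(640,480)))
E
```

```text
t 6.58 p [0.4716 0.1884 0.1475] q [-0.64  0.35  0.17  2.04 -0.09  0.78  1.35] w 0.522 F [ 0.53  0.66 -0.92] M [ 0.01 -0.06 -0.  ]
[[-0.02, -0.193, 0.981], [-0.006, 0.981, 0.193], [-1.0, -0.002, -0.021]]
shift [2.71 7.26 1.58] turn [-0.006 -0.021  0.002]
```

View pics/w4.png

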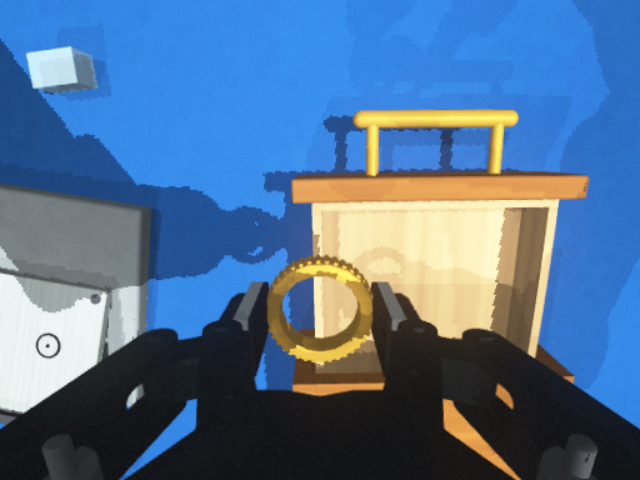

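The ring is gripped at (320,308), just right of the jig. The drawer lies to the right, with its handle from (355,118) to (518,118) and its front panel from (292,188) to (588,186).

```bash
python3 - <<'E'
from h import *
o=say(); c=cam("wrist",o); f=lambda u,v,z: unproj(c,[[u/1.25,v/1.25]],z)[0].round(4)
print("handle",f(358,118,.041),f(515,118,.041))
print("front outer top",f(292,179,.063),f(588,176,.063),"inner top",f(312,202,.063),f(558,199,.063))
print("back", f(295,376,.075),f(548,345,.075))
for d in eyes.masks_of("cab_drawer0_handle","wrist")[:2]: print(d["score"],d["rect"])
E
```

```text
t 6.63 p [0.4701 0.198  0.1474] q [-0.65  0.35  0.16  2.04 -0.09  0.78  1.34] w 0.521 F [-1.26  7.53 -0.54] M [0.5  0.02 0.04]
[[-0.02, -0.202, 0.979], [-0.001, 0.979, 0.202], [-1.0, 0.003, -0.02]]
handle [0.3808 0.2045 0.041 ] [0.359  0.3037 0.041 ]
front outer top [0.4251 0.172  0.063 ] [0.3856 0.3487 0.063 ] inner top [0.4362 0.1864 0.063 ] [0.4031 0.3347 0.063 ]
back [0.5483 0.1978 0.075 ] [0.4945 0.3552 0.075 ]
0.89 [233.9, 86.2, 469.3, 299.4]
```

Request:
{"name": "apply_moves", "arguments": {
  "travel": [
    [0, 3.7, 0.8],
    [0, 3.4, 0.8],
    [0.8, 0.6, 0.2],
    [0.8, 0, 0],
    [0.8, 0, 0]
  ],
  "turn": [
    [0, -0.02, 0],
    [0, -0.01, 0],
    [0, 0, 0],
    [0, 0, 0],
    [0, 0, 0]
  ],
  "grip": [0.6, 0.6, 0.6, 0.6, 0.6]
}}

```text
t: 7.1
eef_pos: [0.4704, 0.2712, 0.1172]
tool_rot: [0.704, -0.074, 0.702, 0.072]
contact_force: [-0.1, 0.2, -0.2]
gripper_width: 0.518
```

```bash
python3 -c "
from h import *
plan([.4725,.2625,.045],.2)"
```

```text
t 7.1 p [0.4704 0.2712 0.1172] q [-0.75  0.43  0.14  2.   -0.08  0.72  1.21] w 0.518 F [-0.13  0.22 -0.18] M [0.   0.03 0.03]
[[0.003, -0.206, 0.979], [-0.002, 0.979, 0.206], [-1.0, -0.003, 0.003]]
shift [ 7.22 -0.87  0.  ] turn [0.007 0.003 0.003]
```

Request:
{"name": "apply_moves", "arguments": {
  "travel": [
    [1.5, -0.8, 0],
    [2, -0.2, 0],
    [2, 0, 0],
    [1, 0, 0],
    [0, 0, 0]
  ],
  "turn": [
    [0, 0, 0],
    [0, 0, 0],
    [0, 0, 0],
    [0, 0, 0],
    [0, 0, 0]
  ],
  "grip": [0.6, 0.6, 0.6, 0.6, 0.6]
}}

```text
t: 7.52
eef_pos: [0.4707, 0.2502, 0.0436]
tool_rot: [0.702, -0.074, 0.706, 0.066]
contact_force: [-0.2, -0.2, -0.9]
gripper_width: 0.519
```

```bash
python3 -c "
from h import *
plan([.469,.2625,.044],.2)"
```

```text
t 7.52 p [0.4707 0.2502 0.0436] q [-0.71  0.55  0.12  2.04 -0.1   0.57  1.26] w 0.519 F [-0.19 -0.18 -0.94] M [-0.04 -0.03  0.02]
[[-0.005, -0.198, 0.98], [-0.012, 0.98, 0.198], [-1.0, -0.011, -0.007]]
shift [-0.06  1.24  0.08] turn [-0.001 -0.007  0.011]
```

Request:
{"name": "apply_moves", "arguments": {
  "travel": [
    [0.0, 0.4, 0],
    [0, 0, 0],
    [0, 0, 0],
    [0, 0, 0],
    [-2, 0, 0],
    [-3, 0, 0],
    [-3, 0, 0],
    [-3, 0, 0]
  ],
  "turn": [
    [0, 0, 0],
    [0, 0, 0],
    [0, 0, 0],
    [0, 0, 0],
    [0, 0, 0],
    [0, 0, 0],
    [0, 0, 0],
    [0, 0, 0]
  ],
  "grip": [0.6, 0.35, 0.25, 0.25, 0.25, 0.25, 0.25, 0.25]
}}

```text
t: 8.18
eef_pos: [0.4684, 0.2522, 0.1551]
tool_rot: [0.699, -0.075, 0.708, 0.064]
contact_force: [1.5, -0.2, -0.7]
gripper_width: 0.748
```

```bash
python3 - <<'E'
from h import *
o=say()
im=eyes.read_camera("wrist")[:,:,::-1]; cv2.imwrite("pics/w5.png",cv2.resize(im,(640,480)))
E
```

```text
t 8.18 p [0.4684 0.2522 0.1551] q [-0.75  0.37  0.16  1.98 -0.07  0.81  1.22] w 0.748 F [ 1.51 -0.21 -0.7 ] M [ 0.07 -0.03  0.01]
[[-0.012, -0.196, 0.981], [-0.018, 0.98, 0.196], [-1.0, -0.015, -0.015]]
```

View pics/w5.png

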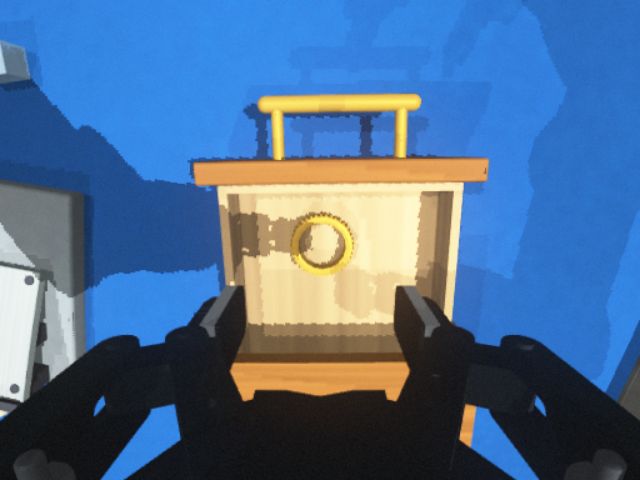

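The ring lies flat on the drawer floor at (322,243), clear of the fingers. The handle runs from (262,103) to (417,101). Next I'll grip the handle bar.

```bash
python3 - <<'E'
from h import *
o=status.get_obs(); o["eef_pos"]=np.array([.4684,.2522,.1551]); o["tool_rot"]=[0.699,-0.075,0.708,0.064]
c=cam("wrist",o); f=lambda u,v,z: unproj(c,[[u/1.25,v/1.25]],z)[0].round(4)
a,b=f(262,103,.041),f(417,101,.041); print("handle",a,b,(a+b)/2, np.arctan2(-(b-a)[0],(b-a)[1]))
print("front top outer",f(193,162,.063),f(488,159,.063))
print("ring",f(322,243,.03))
plan((a+b)/2+[0,0,.08],.2-np.pi/2); plan((a+b)/2+[0,0,.08],.2+np.pi/2)
E
```

```text
handle [0.3822 0.195  0.041 ] [0.3613 0.2933 0.041 ] [0.37175 0.24415 0.041  ] 0.20949489132883173
front top outer [0.4262 0.1627 0.063 ] [0.3888 0.3397 0.063 ]
ring [0.4696 0.2522 0.03  ]
t 8.23 p [0.4717 0.2541 0.1612] q [-0.75  0.36  0.16  1.98 -0.07  0.82  1.22] w 0.745 F [1.05 1.36 4.21] M [ 0.05 -0.09 -0.06]
[[-0.004, -0.195, 0.981], [-0.012, 0.981, 0.195], [-1.0, -0.011, -0.006]]
shift [ 4.07  1.02 -9.97] turn [1.567 0.004 0.013]
t 8.23 p [0.4717 0.2541 0.1612] q [-0.75  0.36  0.16  1.98 -0.07  0.82  1.22] w 0.745 F [1.05 1.36 4.21] M [ 0.05 -0.09 -0.06]
[[-0.004, -0.195, 0.981], [-0.012, 0.981, 0.195], [-1.0, -0.011, -0.006]]
shift [ 4.07  1.02 -9.97] turn [-1.574 -0.014  0.004]
```

Request:
{"name": "apply_moves", "arguments": {
  "travel": [
    [0, 0, 0],
    [0, 0, 0],
    [0, 0, 0],
    [0, 0, 0],
    [0, 0, 0],
    [0, 0, 0],
    [0, 0, 0],
    [0, 0, 0]
  ],
  "turn": [
    [0.122, 0, 0],
    [0.122, 0, 0],
    [0.122, 0, 0],
    [0.122, 0, 0],
    [0.122, 0, 0],
    [0.122, 0, 0],
    [0.122, 0, 0],
    [0.122, 0, 0]
  ],
  "grip": [0.65, 0.65, 0.65, 0.65, 0.65, 0.65, 0.65, 0.65]
}}

```text
t: 8.9
eef_pos: [0.4766, 0.2589, 0.1737]
tool_rot: [0.655, 0.28, 0.647, -0.272]
contact_force: [0.3, -0.2, -0.3]
gripper_width: 0.346
```

Request:
{"name": "apply_moves", "arguments": {
  "travel": [
    [0, 0, 0],
    [0, 0, 0],
    [0, 0, 0],
    [0, 0, 0],
    [0, 0, 0]
  ],
  "turn": [
    [0.122, 0, 0],
    [0.122, 0, 0],
    [0.122, 0, 0],
    [0.122, 0, 0],
    [0.1, 0, 0]
  ],
  "grip": [0.65, 0.65, 0.65, 0.65, 0.65]
}}

```text
t: 9.32
eef_pos: [0.4776, 0.2611, 0.1777]
tool_rot: [0.542, 0.466, 0.536, -0.449]
contact_force: [-0.5, -0.1, 0.3]
gripper_width: 0.348
```

```bash
python3 -c "
from h import *
plan([.3717,.244,.12],.205-np.pi/2)"
```

```text
t 9.32 p [0.4776 0.2611 0.1777] q [-1.04  0.37  0.53  1.98 -0.25  0.83 -0.21] w 0.348 F [-0.49 -0.13  0.31] M [ 0.05  0.05 -0.  ]
[[0.02, 0.987, 0.162], [0.013, 0.162, -0.987], [-1.0, 0.022, -0.009]]
shift [  5.53 -10.85   0.02] turn [-0.042 -0.009 -0.022]
```

Request:
{"name": "apply_moves", "arguments": {
  "travel": [
    [0, -3.5, 0],
    [0.5, -3.5, 0],
    [1.5, -2.9, 0],
    [1.5, -0.8, 0],
    [1.5, 0, 0],
    [0, 0, 0]
  ],
  "turn": [
    [-0.04, -0.01, -0.02],
    [0, 0, 0],
    [0, 0, 0],
    [0, 0, 0],
    [0, 0, 0],
    [0, 0, 0]
  ],
  "grip": [0.65, 0.65, 0.65, 0.65, 0.65, 0.65]
}}

```text
t: 9.82
eef_pos: [0.371, 0.2439, 0.1293]
tool_rot: [0.549, 0.452, 0.547, -0.442]
contact_force: [-0.7, 0.7, -0.5]
gripper_width: 0.349
```

```bash
python3 -c "
from h import *
o=plan([.3717,.244,.075],.205-np.pi/2)
im=eyes.read_camera('wrist')[:,:,::-1]; cv2.imwrite('pics/w6.png',cv2.resize(im,(640,480)))"
```

```text
t 9.82 p [0.371  0.2439 0.1293] q [-1.15  0.29  0.5   2.23 -0.23  0.65 -0.28] w 0.349 F [-0.67  0.74 -0.46] M [ 0.04 -0.02  0.09]
[[0.011, 0.98, 0.2], [0.01, 0.2, -0.98], [-1.0, 0.013, -0.007]]
shift [5.43 0.   0.04] turn [-0.004 -0.007 -0.013]
```

View pics/w6.png

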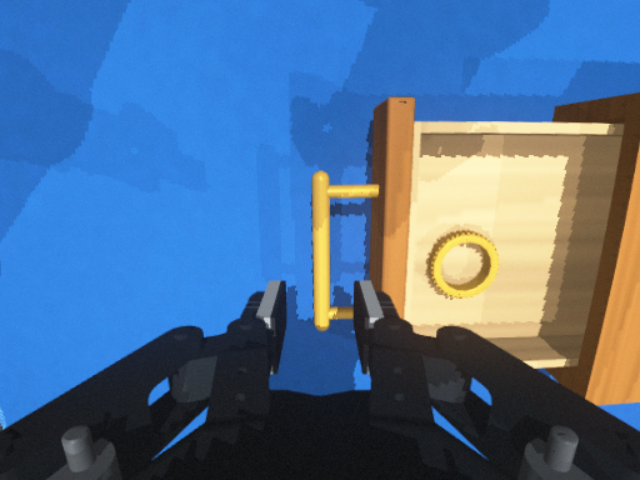

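The wrist view shows the handle bar at x≈321, centred between the jaws (281 to 358). The ring is still in the drawer. Descending now.

Request:
{"name": "apply_moves", "arguments": {
  "travel": [
    [1.5, 0, 0],
    [2, 0, 0],
    [2, 0, 0],
    [1.5, 0, 0],
    [1, 0, 0],
    [0, 0, 0]
  ],
  "turn": [
    [0, 0, 0],
    [0, 0, 0],
    [0, 0, 0],
    [0, 0, 0],
    [0, 0, 0],
    [0, 0, 0]
  ],
  "grip": [0.7, 0.7, 0.7, 0.7, 0.7, 0.7]
}}

```text
t: 10.37
eef_pos: [0.3813, 0.2514, 0.0548]
tool_rot: [0.549, 0.459, 0.546, -0.436]
contact_force: [-0.6, -0.0, -0.5]
gripper_width: 0.303
```

```bash
python3 -c "
from h import *
o=plan([.3717,.244,.044],.205-np.pi/2)"
```

```text
t 10.37 p [0.3813 0.2514 0.0548] q [-1.03  0.45  0.38  2.25 -0.38  0.46 -0.15] w 0.303 F [-0.56 -0.05 -0.55] M [-0.03  0.05 -0.01]
[[0.024, 0.98, 0.199], [0.023, 0.198, -0.98], [-0.999, 0.028, -0.018]]
shift [ 1.04 -1.12  0.55] turn [-0.005 -0.018 -0.028]
```

Request:
{"name": "apply_moves", "arguments": {
  "travel": [
    [1.0, 0, 0.3],
    [0.5, 0, 0.2],
    [0, 1, 0],
    [0, 1.5, 0]
  ],
  "turn": [
    [0, -0.018, -0.028],
    [0, 0, 0],
    [0, 0, 0],
    [0, 0, 0]
  ],
  "grip": [0.7, 0.7, 0.75, 0.8],
  "newtons": 20
}}

```text
t: 10.7
eef_pos: [0.4081, 0.2542, 0.0432]
tool_rot: [0.547, 0.449, 0.549, -0.446]
contact_force: [-1.0, 0.1, -1.1]
gripper_width: 0.202
```

```bash
python3 -c "
from h import *
o=plan([.3717+.13,.244+.026,.044],.205-np.pi/2)"
```

```text
t 10.7 p [0.4081 0.2542 0.0432] q [-0.98  0.51  0.37  2.18 -0.38  0.5  -0.12] w 0.202 F [-1.04  0.05 -1.14] M [-0.01  0.28  0.02]
[[0.001, 0.98, 0.201], [0.005, 0.201, -0.98], [-1.0, 0.002, -0.004]]
shift [-0.06  9.48  0.33] turn [-0.003 -0.004 -0.002]
```

Request:
{"name": "apply_moves", "arguments": {
  "travel": [
    [0, 1.5, 0],
    [0, 1.5, 0],
    [0, 1.5, 0],
    [0, 1.5, 0],
    [0, 1.2, 0],
    [0, 0.8, 0]
  ],
  "turn": [
    [0, 0, 0],
    [0, 0, 0],
    [0, 0, 0],
    [0, 0, 0],
    [0, 0, 0],
    [0, 0, 0]
  ],
  "grip": [0.8, 0.8, 0.8, 0.8, 0.8, 0.8]
}}

```text
t: 11.2
eef_pos: [0.4906, 0.2716, 0.0486]
tool_rot: [0.547, 0.45, 0.549, -0.444]
contact_force: [-1.0, -0.7, -1.0]
gripper_width: 0.202
```

```bash
python3 -c "
from h import *
o=plan([.3717+.13,.244+.026,.044],.205-np.pi/2)"
```

```text
t 11.2 p [0.4906 0.2716 0.0486] q [-0.9   0.59  0.38  2.   -0.38  0.61 -0.07] w 0.202 F [-1.03 -0.75 -0.98] M [-0.02  0.33  0.01]
[[0.003, 0.979, 0.202], [0.008, 0.201, -0.979], [-1.0, 0.004, -0.008]]
shift [0.46 1.05 0.38] turn [-0.002 -0.008 -0.004]
```

Request:
{"name": "apply_moves", "arguments": {
  "travel": [
    [0.1, 0.6, 0],
    [0.1, 0.6, 0],
    [0, 0.6, 0]
  ],
  "turn": [
    [0, 0, 0],
    [0, 0, 0],
    [0, 0, 0]
  ],
  "grip": [0.8, 0.8, 0.8]
}}

```text
t: 11.45
eef_pos: [0.4913, 0.2716, 0.0457]
tool_rot: [0.539, 0.438, 0.558, -0.454]
contact_force: [-15.4, -4.0, 14.3]
gripper_width: 0.198
```

Request:
{"name": "apply_moves", "arguments": {
  "travel": [
    [0, 0.6, 0],
    [0, 0.6, 0]
  ],
  "turn": [
    [0, 0, 0],
    [0, 0, 0]
  ],
  "grip": [0.8, 0.8]
}}

```text
t: 11.62
eef_pos: [0.4914, 0.2716, 0.0452]
tool_rot: [0.534, 0.43, 0.564, -0.46]
contact_force: [-15.7, -4.5, 15.4]
gripper_width: 0.202
```

Request:
{"name": "apply_moves", "arguments": {
  "travel": [
    [0, -0.3, 0],
    [0, 0, 0],
    [-2, 0, 0],
    [-3, 0, 0],
    [-3.5, 0, 0],
    [-3.5, 0, 0],
    [-3, 0, 0]
  ],
  "turn": [
    [0, 0, 0],
    [0, 0, 0],
    [0, 0, 0],
    [0, 0, 0],
    [0, 0, 0],
    [0, 0, 0],
    [0, 0, 0]
  ],
  "grip": [0.7, 0.65, 0.6, 0.6, 0.6, 0.6, 0.5]
}}

```text
t: 12.2
eef_pos: [0.4953, 0.2701, 0.1979]
tool_rot: [0.534, 0.428, 0.564, -0.463]
contact_force: [1.5, -0.3, -0.3]
gripper_width: 0.496
```

```bash
python3 -c "
from h import *
o=say()
im=eyes.read_camera('wrist')[:,:,::-1]; im2=eyes.read_camera('scene')[:,:,::-1]
cv2.imwrite('pics/w7.png',np.hstack([cv2.resize(im,(400,300)),cv2.resize(im2[70:190,190:350],(400,300))]))
plan([.460,-.307,.21],-.0)"
```

```text
t 12.2 p [0.4953 0.2701 0.1979] q [-0.96  0.41  0.48  1.86 -0.25  0.99 -0.16] w 0.496 F [ 1.45 -0.32 -0.26] M [ 0.06 -0.11 -0.02]
[[-0.064, 0.976, 0.206], [-0.012, 0.205, -0.979], [-0.998, -0.065, -0.002]]
t 12.3 p [0.4985 0.2715 0.2012] q [-0.96  0.41  0.48  1.85 -0.25  0.99 -0.16] w 0.504 F [ 0.11  0.73 -0.8 ] M [ 0.07 -0.08 -0.01]
[[-0.057, 0.977, 0.205], [-0.006, 0.205, -0.979], [-0.998, -0.057, -0.006]]
shift [ -0.32 -15.69  55.82] turn [-1.363 -0.044  0.044]
```

View pics/w7.png

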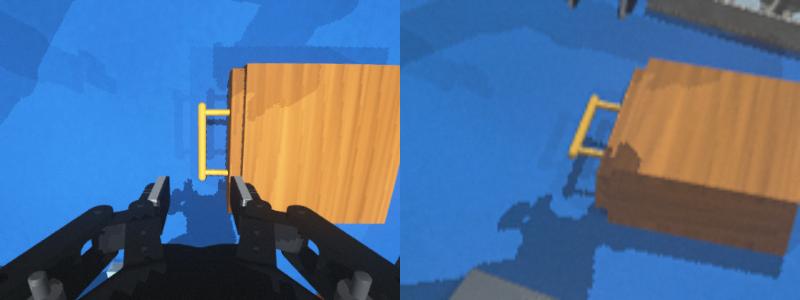

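The drawer is shut: the panel sits against the cabinet front in both views. The handle moved about 117 mm and then stopped hard. Now the gauge.

Request:
{"name": "apply_moves", "arguments": {
  "travel": [
    [0, 0, 0],
    [0, 0, 0],
    [0, 0, 0],
    [0, 0, 0],
    [0, 0, 0],
    [0, 0, 0],
    [0, 0, 0],
    [0, 0, 0]
  ],
  "turn": [
    [-0.12, 0, 0],
    [-0.12, 0, 0],
    [-0.12, 0, 0],
    [-0.12, 0, 0],
    [-0.12, 0, 0],
    [-0.12, 0, 0],
    [-0.12, 0, 0],
    [-0.12, 0, 0]
  ],
  "grip": [0.2, 0.2, 0.2, 0.2, 0.2, 0.2, 0.2, 0.2]
}}

```text
t: 12.97
eef_pos: [0.5029, 0.2727, 0.2048]
tool_rot: [0.681, 0.128, 0.709, -0.131]
contact_force: [-0.4, 0.2, 0.1]
gripper_width: 0.804
```

Request:
{"name": "apply_moves", "arguments": {
  "travel": [
    [0, 0, 0],
    [0, 0, 0],
    [0, 0, 0],
    [0, 0, 0]
  ],
  "turn": [
    [-0.12, 0, 0],
    [-0.12, 0, 0],
    [-0.12, 0, 0],
    [-0.08, 0, 0]
  ],
  "grip": [0.2, 0.2, 0.2, 0.2]
}}

```text
t: 13.3
eef_pos: [0.5044, 0.2725, 0.2046]
tool_rot: [0.693, -0.031, 0.719, 0.035]
contact_force: [-0.2, -0.3, -0.5]
gripper_width: 0.797
```

```bash
python3 -c "
from h import *
plan([.460,-.307,.21],-.0)"
```

```text
t 13.3 p [0.5044 0.2725 0.2046] q [-0.72  0.37  0.16  1.84 -0.1   0.96  1.15] w 0.797 F [-0.23 -0.35 -0.5 ] M [-0.01 -0.04 -0.08]
[[-0.036, -0.092, 0.995], [0.004, 0.996, 0.092], [-0.999, 0.008, -0.036]]
shift [ -0.62 -57.28  -9.79] turn [ 0.092 -0.036 -0.006]
```

Request:
{"name": "apply_moves", "arguments": {
  "travel": [
    [0, 0, 0],
    [-0.1, -3.85, -0.3],
    [-0.1, -3.85, -0.3],
    [-0.1, -3.85, -0.3],
    [-0.1, -3.85, -0.3],
    [-0.1, -3.85, -0.3],
    [-0.1, -3.85, -0.3],
    [-0.1, -3.85, -0.3]
  ],
  "turn": [
    [0.092, -0.036, 0],
    [0.02, 0, 0],
    [0, 0, 0],
    [0, 0, 0],
    [0, 0, 0],
    [0, 0, 0],
    [0, 0, 0],
    [0, 0, 0]
  ],
  "grip": [0.2, 0.2, 0.2, 0.2, 0.2, 0.2, 0.2, 0.2]
}}

```text
t: 13.97
eef_pos: [0.483, 0.0046, 0.2082]
tool_rot: [0.712, 0.006, 0.702, 0.005]
contact_force: [2.2, -0.3, -0.6]
gripper_width: 0.804
```

Request:
{"name": "apply_moves", "arguments": {
  "travel": [
    [-0.1, -3.85, -0.3],
    [-0.1, -3.85, -0.3],
    [-0.1, -3.85, -0.3],
    [-0.1, -3.85, -0.3],
    [-0.1, -3.85, -0.3],
    [-0.1, -3.85, -0.3],
    [0, 0, 0]
  ],
  "turn": [
    [0, 0, 0],
    [0, 0, 0],
    [0, 0, 0],
    [0, 0, 0],
    [0, 0, 0],
    [0, 0, 0],
    [0, 0, 0]
  ],
  "grip": [0.2, 0.2, 0.2, 0.2, 0.2, 0.2, 0.2]
}}

```text
t: 14.55
eef_pos: [0.4613, -0.2481, 0.213]
tool_rot: [0.717, 0.007, 0.697, -0.002]
contact_force: [-0.2, -1.1, -0.3]
gripper_width: 0.799
```

```bash
python3 - <<'E'
from h import *
o=plan([.460,-.307,.21],0)
im=eyes.read_camera("wrist")[:,:,::-1]; cv2.imwrite("pics/w8.png",cv2.resize(im,(768,576)))
c=cam("wrist",o)
for n in ("gauge","stand"):
    for d in eyes.masks_of(n,"wrist")[:1]:
        print(n,round(d["score"],2),np.round(d["rect"]))
print(proj(c,[[.460,-.307,.13],[.460,-.307,.118],[.460,-.309,.068]])*1.5)
E
```

```text
t 14.55 p [ 0.4613 -0.2481  0.213 ] q [ 0.01  0.27  0.45  1.99 -0.18  0.89  2.11] w 0.799 F [-0.24 -1.07 -0.26] M [-0.06  0.02  0.01]
[[0.028, 0.013, 1.0], [0.008, 1.0, -0.013], [-1.0, 0.008, 0.028]]
shift [ 0.26 -5.89 -0.06] turn [-0.013  0.028 -0.008]
gauge 0.72 [167. 166. 209. 213.]
stand 0.86 [160. 142. 234. 214.]
[[269.14453576 302.75669395]
 [274.73606456 295.68187034]
 [290.05284123 272.57753451]]
```

View pics/w8.png

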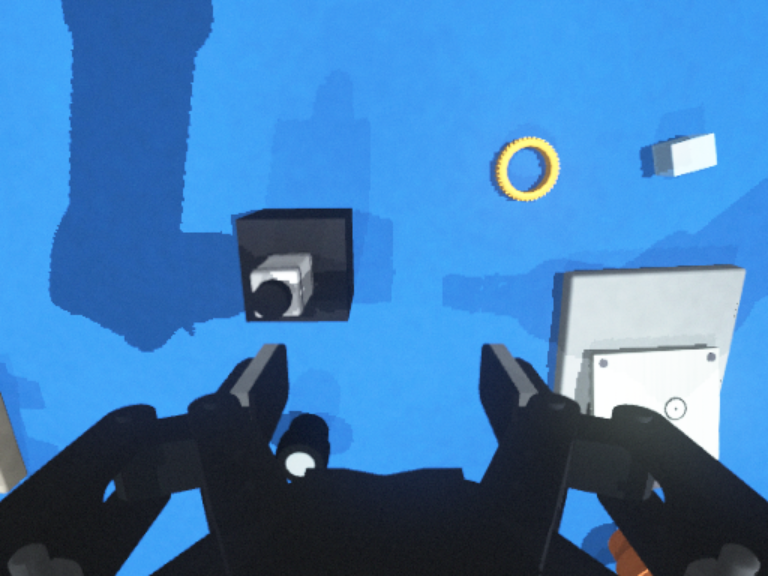

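The cap's top centre is at (271,299), where (269,303) was predicted. The mark shows at (676,408).

Request:
{"name": "apply_moves", "arguments": {
  "travel": [
    [0, -3.5, -0.2],
    [0, -2.4, -0.1],
    [0, -1.0, 0],
    [2, -0.3, 0],
    [2, 0, 0],
    [0, 0, 0]
  ],
  "turn": [
    [-0.013, 0.028, 0],
    [0, 0, 0],
    [0, 0, 0],
    [0, 0, 0],
    [0, 0, 0],
    [0, 0, 0]
  ],
  "grip": [0.3, 0.3, 0.3, 0.3, 0.3, 0.3]
}}

```text
t: 15.2
eef_pos: [0.4664, -0.302, 0.1698]
tool_rot: [0.708, -0.004, 0.706, 0.016]
contact_force: [-0.2, 0.4, -0.7]
gripper_width: 0.698
```

```bash
python3 - <<'E'
from h import *
np.set_printoptions(precision=4,suppress=True)
def C(p,M):
    o=status.get_obs(); o=dict(o); q=R.from_matrix(M).as_quat(); o["eef_pos"]=np.array(p); o["tool_rot"]=[q[3],q[0],q[1],q[2]]; return cam("wrist",o)
c1=C([0.5043,0.0049,0.1768],[[0.009,-0.047,0.999],[0.012,0.999,0.047],[-1.0,0.011,0.01]])
c8=C([0.4613,-0.2481,0.213],[[0.028,0.013,1.0],[0.008,1.0,-0.013],[-1.0,0.008,0.028]])
ct=cam("top"); cs=cam("scene")
u=[np.array(x) for x in ([363/1.5,397/1.5],[676/1.5,408/1.5],[406*.64,286*.64],[390*.64,318*.64])]
print("all",tri([c1,c8,ct,cs],u),"wrist+top",tri([c1,ct],[u[0],u[2]]),"c1c8",tri([c1,c8],u[:2]))
for z in (.046,.05): print(z,[unproj(c,[x],z)[0,:2].round(4).tolist() for c,x in zip([c1,c8,ct,cs],u)])
# plate screws in w1 and jig front corners -> yaw
f=lambda a,z: unproj(c1,np.array(a)/1.5,z)
print("jig front",f([(235,229),(451,231)],.018)); print("screws low/high",f([(275,337),(410,338)],.04),f([(275,464),(408,465)],.063))
plan([.459,-.307,.15],0)
E
```

```text
all [ 0.5889 -0.0038  0.0399] wrist+top [ 0.5876 -0.004   0.0427] c1c8 [ 0.5881 -0.0042  0.0414]
0.046 [[0.5856, -0.0042], [0.5849, -0.0081], [0.5872, -0.0038], [0.5921, -0.0086]]
0.05 [[0.5833, -0.0041], [0.5822, -0.0114], [0.5867, -0.0037], [0.5936, -0.0114]]
jig front [[ 0.4786 -0.0954  0.018 ]
 [ 0.4735  0.0507  0.018 ]]
screws low/high [[ 0.5466 -0.0646  0.04  ]
 [ 0.5434  0.0257  0.04  ]] [[ 0.6296 -0.0616  0.063 ]
 [ 0.6264  0.0282  0.063 ]]
t 15.2 p [ 0.4664 -0.302   0.1698] q [ 0.13  0.4   0.43  1.94 -0.24  0.86  2.29] w 0.698 F [-0.19  0.43 -0.75] M [ 0.04  0.03 -0.04]
[[0.002, -0.028, 1.0], [0.017, 0.999, 0.028], [-1.0, 0.017, 0.002]]
shift [ 1.97 -0.51 -0.76] turn [ 0.028  0.002 -0.017]
```

Request:
{"name": "apply_moves", "arguments": {
  "travel": [
    [0, -0.5, -0.8],
    [0.5, -0.3, -0.3],
    [1, 0, 0],
    [0, 0, 0]
  ],
  "turn": [
    [0.028, 0, -0.017],
    [0, 0, 0],
    [0, 0, 0],
    [0, 0, 0]
  ],
  "grip": [0.3, 0.3, 0.3, 0.3]
}}

```text
t: 15.53
eef_pos: [0.4581, -0.3044, 0.1543]
tool_rot: [0.708, -0.002, 0.706, 0.004]
contact_force: [-0.2, 0.3, 0.1]
gripper_width: 0.697
```

```bash
python3 - <<'E'
from h import *
o=plan([.459,-.307,.10],0)
im=eyes.read_camera("wrist")[:,:,::-1]; c=cam("wrist",o)
cv2.imwrite("pics/w9.png",cv2.resize(im,(768,576)))
for d in eyes.masks_of("gauge","wrist")[:1]: print(np.round(np.array(d["rect"])*1.5))
print(proj(c,[[.459,-.307,.13],[.472,-.294,.118],[.446,-.294,.118],[.446,-.320,.118]])*1.5)
E
```

```text
t 15.53 p [ 0.4581 -0.3044  0.1543] q [ 0.13  0.41  0.43  1.97 -0.24  0.81  2.28] w 0.697 F [-0.24  0.28  0.08] M [0.05 0.08 0.  ]
[[0.003, -0.008, 1.0], [0.003, 1.0, 0.008], [-1.0, 0.003, 0.003]]
shift [ 5.43 -0.28  0.07] turn [ 0.008  0.003 -0.003]
[347. 285. 410. 378.]
[[377.09137145 356.6970834 ]
 [408.2672099  373.24360674]
 [409.82136605 314.7179104 ]
 [345.36200388 314.27439849]]
```

View pics/w9.png

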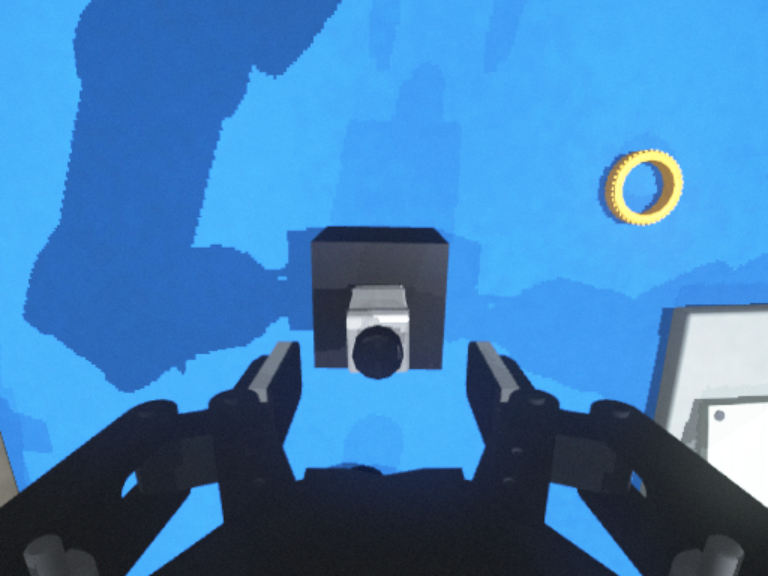

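The gauge is centred between the jaws, with the cap at (378,352) and the block square to the view. Descending and gripping.

Request:
{"name": "apply_moves", "arguments": {
  "travel": [
    [1.2, -0.28, -0.1],
    [2, 0, 0],
    [1.5, 0, 0],
    [0.4, 0, 0],
    [0, 0, 0]
  ],
  "turn": [
    [0.008, 0, 0],
    [0, 0, 0],
    [0, 0, 0],
    [0, 0, 0],
    [0, 0, 0]
  ],
  "grip": [0.3, 0.3, 0.3, 0.3, 0.3]
}}

```text
t: 16.05
eef_pos: [0.4607, -0.3091, 0.1028]
tool_rot: [0.711, 0.0, 0.704, -0.0]
contact_force: [-0.6, -0.3, -0.3]
gripper_width: 0.701
```

```bash
python3 -c "
from h import *
plan([.458,-.307,.096],0)"
```

```text
t 16.05 p [ 0.4607 -0.3091  0.1028] q [ 0.17  0.49  0.4   1.99 -0.3   0.7   2.32] w 0.701 F [-0.65 -0.28 -0.27] M [-0.01  0.02 -0.03]
[[0.01, 0.001, 1.0], [0.0, 1.0, -0.001], [-1.0, 0.0, 0.01]]
shift [ 0.68  0.21 -0.28] turn [-0.001  0.01  -0.   ]
```

Request:
{"name": "apply_moves", "arguments": {
  "travel": [
    [0.5, 0.2, -0.3],
    [0.3, 0.1, -0.1],
    [0, 0, 0],
    [0, 0, 0],
    [0, 0, 0],
    [0, 0, 0],
    [0, 0, 0],
    [0, 0, 0]
  ],
  "turn": [
    [0, 0.01, 0],
    [0, 0, 0],
    [0, 0, 0],
    [0, 0, 0],
    [0, 0, 0],
    [0, 0, 0],
    [0, 0, 0],
    [0, 0, 0]
  ],
  "grip": [0.3, 0.3, 0.55, 0.75, 0.8, 0.8, 0.8, 0.8],
  "newtons": 60
}}

```text
t: 16.72
eef_pos: [0.4574, -0.3066, 0.0961]
tool_rot: [0.708, 0.0, 0.707, -0.001]
contact_force: [-0.1, -0.3, -0.8]
gripper_width: 0.297
```

```bash
python3 -c "
from h import *
plan([.458,-.307,.2],0)"
```

```text
t 16.72 p [ 0.4574 -0.3066  0.0961] q [ 0.17  0.5   0.4   2.   -0.3   0.69  2.32] w 0.297 F [-0.15 -0.28 -0.79] M [0.04 0.01 0.01]
[[0.002, 0.001, 1.0], [-0.001, 1.0, -0.001], [-1.0, -0.001, 0.002]]
shift [-10.39  -0.05   0.08] turn [-0.001  0.002  0.001]
```

Request:
{"name": "apply_moves", "arguments": {
  "travel": [
    [-1, 0, 0],
    [-2, 0, 0],
    [-3, 0, 0],
    [-3, 0, 0],
    [-3, 0, 0],
    [-2, 0, 0],
    [0, 0, 0]
  ],
  "turn": [
    [0, 0, 0],
    [0, 0, 0],
    [0, 0, 0],
    [0, 0, 0],
    [0, 0, 0],
    [0, 0, 0],
    [0, 0, 0]
  ],
  "grip": [0.8, 0.8, 0.8, 0.8, 0.8, 0.8, 0.8]
}}

```text
t: 17.3
eef_pos: [0.4551, -0.3062, 0.2443]
tool_rot: [0.706, 0.001, 0.708, -0.001]
contact_force: [0.3, -0.9, -2.0]
gripper_width: 0.298
```

```bash
cat >> h.py <<'E'
a15=np.radians(15); MARK=np.array([.588,-.004,.042])
def tilt(yaw=.034):
    c,s=np.cos(yaw),np.sin(yaw)
    X=[np.sin(a15)*c,np.sin(a15)*s,-np.cos(a15)]; Y=[-s,c,0]
    return R.from_matrix(np.array([X,Y,np.cross(X,Y)]).T)
def goal(gap,mark=MARK):  # gap: free tip distance above plate (negative = plunger in)
    return mark-tilt().apply([.0851+gap,0,0])
E
python3 -c "
from h import *
plan(goal(.06),Rt=tilt()); print(goal(.06),goal(.02))"
```

```text
t 17.3 p [ 0.4551 -0.3062  0.2443] q [ 0.08  0.3   0.49  1.89 -0.16  1.    2.21] w 0.298 F [ 0.31 -0.94 -2.03] M [ 0.01 -0.07 -0.01]
[[-0.003, 0.003, 1.0], [0.0, 1.0, -0.003], [-1.0, 0.0, -0.003]]
shift [ 6.2  30.12  9.47] turn [-0.037 -0.265  0.004]
[ 0.55046706 -0.00527661  0.18215584] [ 0.56081384 -0.00492469  0.1435188 ]
```

Request:
{"name": "apply_moves", "arguments": {
  "travel": [
    [0, 3.7, 1.15],
    [0, 3.7, 1.15],
    [0, 3.7, 1.15],
    [0, 3.7, 1.15],
    [0, 3.7, 1.15],
    [0, 3.7, 1.15],
    [0, 3.7, 1.15],
    [0, 3.7, 1.15]
  ],
  "turn": [
    [0, 0, 0],
    [0, 0, 0],
    [0, 0, 0],
    [0, 0, 0],
    [0, 0, 0],
    [0, 0, 0],
    [0, 0, 0],
    [0, 0, 0]
  ],
  "grip": [0.8, 0.8, 0.8, 0.8, 0.8, 0.8, 0.8, 0.8]
}}

```text
t: 17.97
eef_pos: [0.548, -0.0129, 0.2454]
tool_rot: [0.707, 0.008, 0.707, -0.012]
contact_force: [1.5, -0.0, -1.7]
gripper_width: 0.297
```

Request:
{"name": "apply_moves", "arguments": {
  "travel": [
    [0, 0, 0],
    [0, 0, 0],
    [0, 0, 0],
    [0, 0, 0]
  ],
  "turn": [
    [-0.037, -0.09, 0],
    [0, -0.09, 0],
    [0, -0.09, 0],
    [0, 0, 0]
  ],
  "grip": [0.8, 0.8, 0.8, 0.8]
}}

```text
t: 18.3
eef_pos: [0.5495, 0.002, 0.2417]
tool_rot: [0.798, -0.012, 0.603, 0.011]
contact_force: [-1.1, -0.7, -2.6]
gripper_width: 0.3
```

```bash
python3 -c "
from h import *
plan(goal(.06),Rt=tilt())"
```

```text
t 18.3 p [0.5495 0.002  0.2417] q [-0.44  0.15  0.34  2.08 -0.04  0.65  1.52] w 0.3 F [-1.09 -0.72 -2.61] M [-0.03  0.57  0.03]
[[0.272, -0.031, 0.962], [0.003, 1.0, 0.031], [-0.962, -0.006, 0.272]]
shift [ 5.75 -0.69 -1.56] turn [-0.001  0.014  0.006]
```

Request:
{"name": "apply_moves", "arguments": {
  "travel": [
    [1.5, -0.7, -1.5],
    [2, 0, -0.4],
    [2, 0, 0],
    [0, 0, 0],
    [0, 0, 0]
  ],
  "turn": [
    [0, 0.014, 0.006],
    [0, 0, 0],
    [0, 0, 0],
    [0, 0, 0],
    [0, 0, 0]
  ],
  "grip": [0.8, 0.8, 0.8, 0.8, 0.8]
}}

```text
t: 18.72
eef_pos: [0.5444, -0.0057, 0.1824]
tool_rot: [0.79, -0.009, 0.613, 0.013]
contact_force: [-0.3, 1.1, -1.0]
gripper_width: 0.299
```

```bash
python3 -c "
from h import *
plan(goal(.03),Rt=tilt())"
```

```text
t 18.72 p [ 0.5444 -0.0057  0.1824] q [-0.39  0.24  0.31  2.13 -0.12  0.53  1.61] w 0.299 F [-0.27  1.06 -0.96] M [-0.03  0.33  0.02]
[[0.248, -0.032, 0.968], [0.01, 0.999, 0.031], [-0.969, 0.002, 0.248]]
shift [3.18 0.02 0.62] turn [-0.002 -0.011 -0.001]
```

Request:
{"name": "apply_moves", "arguments": {
  "travel": [
    [0.8, 0, 0.6],
    [1.2, 0, 0.2],
    [1, 0, 0],
    [0, 0, 0],
    [0, 0, 0]
  ],
  "turn": [
    [0, -0.011, 0],
    [0, 0, 0],
    [0, 0, 0],
    [0, 0, 0],
    [0, 0, 0]
  ],
  "grip": [0.8, 0.8, 0.8, 0.8, 0.8]
}}

```text
t: 19.13
eef_pos: [0.5645, -0.0055, 0.1572]
tool_rot: [0.795, -0.009, 0.607, 0.013]
contact_force: [0.5, -0.9, -1.0]
gripper_width: 0.303
```

```bash
python3 - <<'E'
from h import *
o=plan(goal(.015),Rt=tilt()); c=cam("wrist",o)
im=eyes.read_camera("wrist")[:,:,::-1]; cv2.imwrite("pics/w10raw.png",im)
print("tip,mark px",proj(c,[o["eef_pos"]+rot(o["tool_rot"]).apply([.0851,0,0]),MARK]))
g=cv2.cvtColor(im,cv2.COLOR_BGR2GRAY)[150:270,190:330]
cv2.imwrite("pics/w10.png",cv2.resize(im[120:300,150:360],(700,600),interpolation=cv2.INTER_CUBIC))
n=status.get_obs(); print(n["t"],n["eef_pos"])
E
```

```text
t 19.13 p [ 0.5645 -0.0055  0.1572] q [-0.35  0.31  0.29  2.12 -0.16  0.47  1.65] w 0.303 F [ 0.47 -0.9  -0.95] M [-0.02  0.38  0.03]
[[0.263, -0.031, 0.964], [0.01, 1.0, 0.029], [-0.965, 0.002, 0.263]]
shift [ 1.72  0.07 -0.72] turn [-0.003  0.004 -0.002]
tip,mark px [[255.98379106 204.35627975]
 [256.59437027 185.25446488]]
19.1833 [ 0.56437623 -0.00545574  0.15723705]
```

View pics/w10.png

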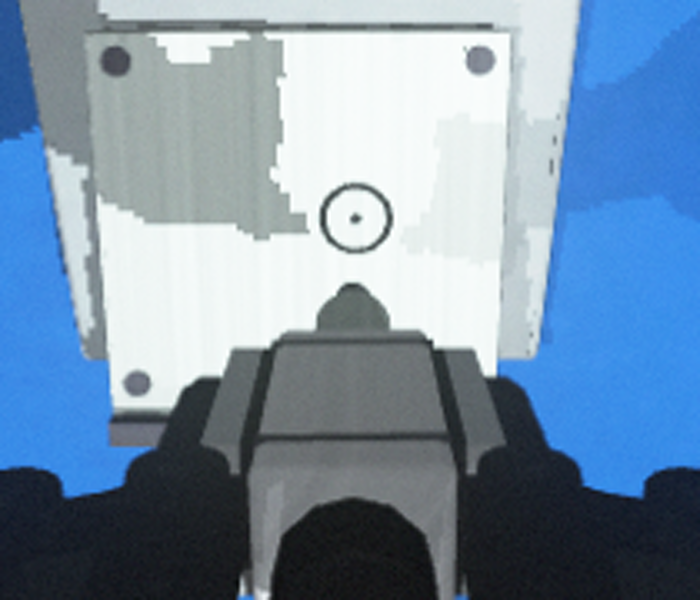

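The mark's dot is at (355,218) in the crop, or px (256.5,185.4), and (256.6,185.3) was predicted. The gauge's ball tip shows at about (351,283–300). I've used all 12 views, so from here I'll check with numbers.

```bash
python3 - <<'E'
import cv2
g=cv2.cvtColor(cv2.imread("pics/w10raw.png"),cv2.COLOR_BGR2GRAY)
print("cols",list(range(242,272)))
for r in range(176,222): print(r,' '.join('%3d'%v for v in g[r,242:272]))
E
```

```text
cols [242, 243, 244, 245, 246, 247, 248, 249, 250, 251, 252, 253, 254, 255, 256, 257, 258, 259, 260, 261, 262, 263, 264, 265, 266, 267, 268, 269, 270, 271]
176 247 247 246 247 246 248 250 242 228 145  89  87 112 144 142 144 115  92  89 114 184 236 250 250 250 249 249 247 247 248
177 247 247 247 247 246 247 242 175 114  89 142 212 220 227 226 228 218 219 182 115  94 151 229 250 250 248 249 247 247 249
178 247 246 247 247 247 238 181  88  88 145 228 247 247 246 246 246 246 249 241 222 144  94 119 235 250 248 248 246 248 249
179 247 246 246 247 246 183  92  88 180 230 246 247 247 246 246 246 246 249 249 247 228 143  92 152 236 249 248 247 248 248
180 247 246 246 247 238 110  88 177 239 247 246 247 247 246 245 246 245 249 249 247 246 227 142  93 151 248 248 247 247 249
181 248 247 246 246 187  89 109 236 246 246 246 247 247 246 246 246 246 248 249 248 246 245 230  90  92 234 249 247 247 249
182 246 247 247 247 110  86 184 246 247 246 246 247 247 246 246 245 246 248 249 247 247 246 247 145  92 191 248 247 247 249
183 247 246 246 237  85  90 237 246 246 246 245 247 247 246 226 237 247 249 
[... 4059 characters left out ...]
 100  99 103 102 104  99 105 102 111 101 100 102 101 112 131 242 246 245 247 246
217 248 245 226 104 100 103 100 101 100 107 100 104 101 101  99 100 102 106 108 105 100 102 103 100 128 234 246 246 247 248
218 234 232 195 104 106 105 103 105 105 107 106 106 105 105 108 108 107 110 112 109 108 105 104 108 127 205 222 222 225 224
219 169 166 134 112 116 115 113 114 113 112 113 115 116 115 116 115 113 114 116 114 115 117 115 111 119 138 137 140 142 137
220 117 118 117 117 119 115 117 118 115 115 116 120 121 121 117 119 117 115 116 113 117 118 118 117 115 117 116 115 114 115
221 104  98 102  96  99  97  98  97  99  95  97  98  96 101  97  97  98  94  98  96  94  97  96  97  92  93  91  92  92  94
```

```bash
python3 - <<'E'
import cv2,numpy as np
g=cv2.cvtColor(cv2.imread("pics/w10raw.png"),cv2.COLOR_BGR2GRAY)
w9=cv2.cvtColor(cv2.resize(cv2.imread("pics/w9.png"),(512,384),interpolation=cv2.INTER_AREA),cv2.COLOR_BGR2GRAY)
print("w10 col255 r215+",g[215:300,255].tolist()); print("col238",g[215:300,238].tolist())
for r in (219,221,225,235,245,250,253,258,270,280,290): print(r,g[r,205:305:2].tolist())
print("w9 col252 r180+",w9[180:262,252].tolist())
for r in (193,200,207,213,220,230): print(r,w9[r,222:284:2].tolist())
from h import *
def C(p,M):
    o=dict(status.get_obs()); q=R.from_matrix(M).as_quat(); o["eef_pos"]=np.array(p); o["tool_rot"]=[q[3],q[0],q[1],q[2]]; return cam("wrist",o)
c9=C([.4581,-.3044,.1543],[[0.003,-0.008,1.0],[0.003,1.0,0.008],[-1.0,0.003,0.003]])
g0=np.array([.4578,-.3066,.068])
print("w9 pred shoulderfront, blocktopfront, capbottomfront, captopfront, captopback",proj(c9,g0+[[-.013,0,0],[-.013,0,.05],[-.01,0,.05],[-.01,0,.062],[.01,0,.062]]).round(1).tolist())
E
```

```text
w10 col255 r215+ [102, 102, 101, 105, 115, 121, 101, 77, 101, 119, 119, 119, 118, 120, 118, 120, 118, 119, 117, 120, 117, 118, 115, 117, 115, 118, 115, 117, 116, 116, 115, 114, 114, 114, 102, 71, 51, 92, 110, 113, 111, 110, 114, 112, 118, 122, 125, 129, 126, 126, 127, 122, 122, 124, 60, 25, 28, 26, 24, 25, 26, 24, 21, 27, 23, 19, 22, 22, 19, 24, 27, 32, 26, 20, 23, 22, 20, 20, 17, 23, 20, 24, 23, 22, 22]
col238 [245, 246, 245, 231, 161, 118, 103, 79, 95, 113, 118, 112, 117, 115, 115, 116, 119, 117, 116, 112, 115, 116, 112, 117, 113, 114, 117, 118, 113, 117, 114, 115, 117, 111, 113, 75, 50, 81, 109, 113, 112, 111, 111, 112, 118, 124, 124, 124, 124, 127, 123, 127, 127, 126, 126, 125, 123, 118, 119, 121, 120, 118, 55, 24, 26, 26, 22, 26, 24, 23, 20, 22, 22, 21, 19, 25, 21, 20, 24, 26, 22, 21, 22, 23, 24]
219 [245, 247, 247, 243, 243, 246, 247, 245, 246, 246, 245, 243, 248, 247, 245, 216, 165, 163, 167, 166, 112, 115, 114, 112, 115, 115, 115, 114, 114, 117, 111, 138, 140, 137, 137, 139, 237, 247, 248, 245, 247, 247, 247, 248, 248, 247, 247, 223, 200, 199]
221 [245, 247, 246, 243, 244, 24
[... 2970 characters left out ...]
4, 121, 120, 119, 119, 121, 137, 146, 147, 150, 146, 146, 144, 145, 142, 144, 144, 145, 147, 113, 60, 61, 61, 62, 62]
213 [43, 44, 44, 43, 86, 223, 226, 227, 225, 224, 209, 203, 205, 210, 212, 222, 254, 254, 254, 255, 255, 254, 254, 255, 254, 191, 62, 62, 62, 60, 60]
220 [45, 44, 43, 43, 63, 184, 191, 192, 165, 145, 62, 37, 34, 35, 35, 35, 35, 33, 35, 40, 112, 154, 167, 204, 189, 140, 62, 61, 62, 60, 61]
230 [45, 46, 42, 46, 66, 165, 185, 66, 38, 41, 38, 41, 43, 41, 45, 46, 42, 40, 38, 39, 39, 46, 45, 150, 178, 131, 59, 61, 60, 60, 61]
w9 pred shoulderfront, blocktopfront, capbottomfront, captopfront, captopback [[253.0, 187.3], [252.3, 207.7], [252.3, 212.4], [252.1, 219.5], [252.0, 251.5]]
```

Once the block's edge grooves are accounted for, the gauge sits about +3 mm along tool z in the grip, with no real tilt. I'll shift the target by that amount.

```bash
cat >> h.py <<'E'
def goal(gap,mark=MARK): return mark-tilt().apply([.0851+gap,-.0006,.003])
def avg(n=16):
    F=[];P=[]
    for _ in range(n):
        o=status.get_obs(); F.append(tilt().inv().apply(o["contact_force"])); P.append(o["eef_pos"]); eyes.read_camera("wrist")
    F=np.array(F); print("F tool",F.mean(0).round(2),"sd",F.std(0).round(2),"P",np.mean(P,0).round(4),"gap",round((tilt().inv().apply(MARK-np.mean(P,0))[0]-.0851)*1000,2),"mm"); return F.mean(0)
E
python3 -c "
from h import *
plan(goal(.012),Rt=tilt())"
```

```text
t 19.18 p [ 0.5644 -0.0055  0.1572] q [-0.35  0.31  0.29  2.12 -0.16  0.47  1.65] w 0.299 F [ 0.26 -0.36 -2.17] M [ 0.    0.42 -0.01]
[[0.263, -0.031, 0.964], [0.011, 1.0, 0.03], [-0.965, 0.002, 0.263]]
shift [ 2.03  0.12 -1.01] turn [-0.003  0.004 -0.002]
```

Request:
{"name": "apply_moves", "arguments": {
  "travel": [
    [0.3, 0.1, -1.0],
    [0.6, 0.05, -0.5],
    [0.6, 0, -0.2],
    [0.4, 0, 0],
    [0, 0, 0],
    [0, 0, 0]
  ],
  "turn": [
    [0, 0, 0],
    [0, 0.004, 0],
    [0, 0, 0],
    [0, 0, 0],
    [0, 0, 0],
    [0, 0, 0]
  ],
  "grip": [0.8, 0.8, 0.8, 0.8, 0.8, 0.8]
}}

```text
t: 19.68
eef_pos: [0.5512, -0.0039, 0.1335]
tool_rot: [0.794, -0.008, 0.608, 0.014]
contact_force: [1.1, 0.8, -1.9]
gripper_width: 0.298
```

```bash
python3 -c "
from h import *
avg(); plan(goal(.006),Rt=tilt())"
```

```text
F tool [ 1.68 -0.14 -0.34] sd [0.5  0.48 0.39] P [ 0.5515 -0.0039  0.1339] gap 13.13 mm
t 20.48 p [ 0.5514 -0.0039  0.1339] q [-0.34  0.33  0.27  2.16 -0.18  0.41  1.66] w 0.3 F [ 0.45  0.82 -0.98] M [ 0.   0.4 -0. ]
[[0.26, -0.032, 0.965], [0.011, 0.999, 0.03], [-0.965, 0.003, 0.26]]
shift [ 0.71 -0.08  0.85] turn [-0.003  0.002 -0.002]
```

Request:
{"name": "apply_moves", "arguments": {
  "travel": [
    [0, -0.05, 0.7],
    [0, 0, 0.2],
    [0.3, 0, 0],
    [0, 0, 0],
    [0, 0, 0]
  ],
  "turn": [
    [-0.003, 0, 0],
    [0, 0, 0],
    [0, 0, 0],
    [0, 0, 0],
    [0, 0, 0]
  ],
  "grip": [0.8, 0.8, 0.8, 0.8, 0.8]
}}

```text
t: 20.9
eef_pos: [0.5625, -0.004, 0.1335]
tool_rot: [0.794, -0.01, 0.608, 0.015]
contact_force: [-0.0, 0.4, -1.6]
gripper_width: 0.296
```

```bash
python3 -c "
from h import *
avg(3); plan(goal(.004),Rt=tilt())"
```

```text
F tool [ 1.49  0.19 -0.37] sd [0.63 0.17 0.1 ] P [ 0.5624 -0.004   0.1334] gap 9.84 mm
t 21.05 p [ 0.5622 -0.004   0.1335] q [-0.34  0.35  0.27  2.14 -0.19  0.41  1.67] w 0.296 F [-0.1   0.32 -1.75] M [ 0.03  0.38 -0.01]
[[0.261, -0.035, 0.965], [0.011, 0.999, 0.033], [-0.965, 0.002, 0.261]]
shift [ 0.59 -0.03 -0.18] turn [ 0.     0.002 -0.003]
```

Request:
{"name": "apply_moves", "arguments": {
  "travel": [
    [0.2, 0, -0.12],
    [0.3, 0, 0],
    [0, 0, 0],
    [0, 0, 0]
  ],
  "turn": [
    [0, 0, 0],
    [0, 0, 0],
    [0, 0, 0],
    [0, 0, 0]
  ],
  "grip": [0.8, 0.8, 0.8, 0.8]
}}

```text
t: 21.38
eef_pos: [0.5619, -0.004, 0.1277]
tool_rot: [0.794, -0.01, 0.608, 0.015]
contact_force: [0.3, -0.1, -2.3]
gripper_width: 0.296
```

```bash
python3 -c "
from h import *
avg(6); o=plan(goal(.0),Rt=tilt())
g=cv2.cvtColor(eyes.read_camera('wrist'),cv2.COLOR_RGB2GRAY)
print('mark proj',proj(cam('wrist',o),[MARK]))
for r in range(184,222): print(r,' '.join('%3d'%v for v in g[r,240:274]))
"
```

```text
F tool [ 1.9  -0.05 -0.29] sd [0.33 0.71 0.45] P [ 0.562  -0.004   0.1278] gap 4.51 mm
t 21.68 p [ 0.5622 -0.004   0.128 ] q [-0.33  0.36  0.26  2.14 -0.19  0.4   1.68] w 0.294 F [-0.3  -0.3  -1.88] M [ 0.    0.35 -0.03]
[[0.261, -0.035, 0.965], [0.012, 0.999, 0.033], [-0.965, 0.002, 0.261]]
shift [ 0.47 -0.03 -0.04] turn [ 0.     0.002 -0.003]
mark proj [[254.57533557 205.49566565]]
184 159 162 225 226 228 248 248 249 247 247 246 249 249 249 248 246 246 245 245 245 245 246 246 246 247 248 239 237 235 231 234 237 239 238
185 161 162 246 245 247 249 249 249 249 246 246 248 249 250 249 246 246 246 246 244 245 245 246 246 246 249 238 236 236 233 236 238 239 237
186 159 163 247 246 246 248 249 250 248 247 246 249 250 249 248 246 246 245 246 244 246 245 245 247 247 249 245 244 243 235 235 238 238 237
187 158 164 247 246 247 248 249 250 249 246 245 249 249 249 249 246 248 246 245 245 245 245 246 246 247 249 248 248 248 232 233 237 237 237
188 156 163 247 246 247 249 248 250 248 247 246 249 249 249 249 248 247 247 246 245 245 245 246 246 247 249 248 248 242 232 235 237 238 237
189 159 161 2
[... 3906 characters left out ...]

217 244 244 244 244 227  97  96  99  94  96  96 101  97  99  96  96  98  99  97 102 104  97  95  92  98  94 125 232 244 244 245 247 247 246
218 227 228 226 227 196  99 104 100 102 101  98 103 102 103 103  99 105 103 100 103 104 101 104 105 100 101 119 202 220 221 222 224 221 220
219 161 159 160 156 133 106 109 105 108 110 105 108 111 107 110 113 114 111 109 108 111 112 110 111 110 107 113 131 132 133 128 133 134 132
220 115 111 115 113 111 112 114 111 113 112 112 115 112 113 111 118 117 115 112 109 113 114 111 113 114 109 113 109 115 108 112 113 113 111
221 102  99  98  93  95  92  94  91  91  93  92  92  95  96  94  95  96  92  89  91  92  92  93  92  93  93  87  88  86  87  88  83  87  88
```

The marked circle is centred at px (254.4,205.3). The tip should land within about 1 mm of it. Advancing in small steps.

Request:
{"name": "apply_moves", "arguments": {
  "travel": [
    [0.2, -0.04, -0.07],
    [0.3, 0, 0],
    [0.3, 0, 0],
    [0, 0, 0],
    [0, 0, 0]
  ],
  "turn": [
    [0, 0, 0],
    [0, 0, 0],
    [0, 0, 0],
    [0, 0, 0],
    [0, 0, 0]
  ],
  "grip": [0.8, 0.8, 0.8, 0.8, 0.8]
}}

```text
t: 22.15
eef_pos: [0.5642, -0.0042, 0.1196]
tool_rot: [0.794, -0.01, 0.607, 0.015]
contact_force: [0.1, 0.4, -0.5]
gripper_width: 0.296
```

```bash
python3 -c "
from h import *
avg(20); o=plan(goal(-.006),Rt=tilt())"
```

```text
F tool [ 0.63 -0.14 -0.31] sd [0.49 0.37 0.51] P [ 0.5642 -0.0042  0.1198] gap -3.78 mm
t 23.15 p [ 0.5641 -0.0042  0.1198] q [-0.32  0.37  0.25  2.14 -0.2   0.38  1.69] w 0.299 F [-0.3   0.58 -0.52] M [-0.06  0.35 -0.06]
[[0.262, -0.035, 0.964], [0.012, 0.999, 0.033], [-0.965, 0.003, 0.262]]
shift [ 0.22 -0.   -0.01] turn [ 0.001  0.004 -0.003]
```

Request:
{"name": "apply_moves", "arguments": {
  "travel": [
    [0.2, 0, 0],
    [0.2, 0, 0],
    [0, 0, 0],
    [0, 0, 0]
  ],
  "turn": [
    [0, 0.003, 0],
    [0, 0, 0],
    [0, 0, 0],
    [0, 0, 0]
  ],
  "grip": [0.8, 0.8, 0.8, 0.8]
}}

```text
t: 23.48
eef_pos: [0.5655, -0.0042, 0.1158]
tool_rot: [0.793, -0.01, 0.608, 0.015]
contact_force: [-0.5, 0.4, -0.1]
gripper_width: 0.295
```

```bash
python3 -c "
from h import *
avg(30); o=plan(goal(-.008),Rt=tilt())"
```

```text
F tool [-0.62 -0.01 -0.48] sd [0.39 0.59 0.42] P [ 0.5655 -0.0042  0.1158] gap -7.95 mm
t 24.98 p [ 0.5655 -0.0041  0.1158] q [-0.31  0.38  0.24  2.14 -0.21  0.38  1.69] w 0.301 F [-1.8  -0.05  0.13] M [-0.04  0.33  0.02]
[[0.259, -0.035, 0.965], [0.012, 0.999, 0.033], [-0.966, 0.003, 0.26]]
shift [ 0.   -0.   -0.03] turn [ 0.001  0.001 -0.003]
```

Force rose 2.33 N over the free baseline, which puts the plunger about 5.8 mm in. The 0.3 N/mm slope matches the spring. One last image check of tip against circle:

```bash
python3 -c "
from h import *
o=status.get_obs(); g=cv2.cvtColor(eyes.read_camera('wrist'),cv2.COLOR_RGB2GRAY)
for r in range(195,222): print(r,' '.join('%3d'%v for v in g[r,238:274]))
eyes.read_camera('scene')
for n in ('ring','hood','stand'):
    for d in eyes.masks_of(n,'scene')[:3]: print(n,round(d['score'],2),np.round(d['rect']))
"
```

```text
195 157 153 155 152 154 156 160 161 160 162 160 156 155 247 248 249 248 245 245 244 244 244 237 229 232 237 237 238 237 236 233 234 232 234 236 238
196 156 156 153 153 155 155 159 162 161 163 154 154 153 226 228 228 248 245 245 244 245 245 227 229 231 235 238 239 237 235 235 234 232 234 235 238
197 159 155 155 154 156 155 157 160 161 164 158 153 153 157 158 158 247 245 246 244 244 244 229 229 232 236 238 238 237 234 234 234 232 232 236 237
198 156 153 154 151 154 149 158 160 159 163 157 156 128 130 110 112 204 202 202 198 210 233 228 231 231 237 237 238 236 235 235 235 231 233 236 236
199 156 152 154 156 154 154 158 159 161 161 133 113  68  79  52  54  53  50  58  67  95 165 175 196 230 237 238 237 235 234 235 233 232 234 235 237
200 156 154 156 152 152 151 156 157 159 134  77  50  54  52  53  65  74  65  64  81  69  66  62 110 179 227 237 237 237 234 234 233 233 234 235 237
201 153 155 152 153 152 152 160 142 124  78  50  53  77  86 110 109 119 115  92 169 149 116  70  70  67 155 207 237 236 234 233 232 231 233 235 236
202 153 155 154 153 155 152 153  97  63  51  59  89 132 136 143 
[... 2324 characters left out ...]
227 227 165  95  96  97  97  96  98 100  95  96  99  97  96 100  96 100 101 100  97  99  98  98 115 200 220 217 214 218 200 204
219 154 154 156 159 155 154 130 105 104 105 105 102 105 108 105 105 105 108 103 108 106 107 106 108 105 107 107 106 111 129 133 129 129 131 128 130
220 113 107 110 112 109 109 109 109 107 110 112 107 106 107 109 109 111 113 112 111 108 108 108 108 111 112 108 109 109 109 106 108 107 108 111 106
221  95  97  96  95  91  89  87  90  86  87  88  91  88  87  89  90  89  88  92  88  85  88  89  92  87  89  91  88  83  85  86  88  85  86  85  86
ring 0.73 [302. 273. 325. 293.]
ring 0.71 [138. 214. 158. 235.]
hood 0.68 [321. 216. 351. 252.]
stand 0.79 [ 78. 264. 143. 321.]
```

```bash
python3 -c "
from h import *
say(); bot.hand_in()"
```

```text
t 25.23 p [ 0.5654 -0.0041  0.1158] q [-0.31  0.38  0.24  2.14 -0.21  0.38  1.69] w 0.295 F [-0.97  0.01  0.36] M [-0.01  0.37  0.02]
[[0.259, -0.035, 0.965], [0.012, 0.999, 0.033], [-0.966, 0.003, 0.26]]
the job is handed in; nothing more can be done
```

The ring is in the drawer, the drawer is shut, and I handed in at 25.2 s with the gauge held still on the mark.

**Ring and drawer:** A wrist picture showed the ring flat on the drawer floor before I shut it. I pushed the handle about 117 mm until it stopped hard at about 15 N, and the pictures then showed the panel against the cabinet.

**Gauge position:** In the last wrist image the marked circle's centre was at about px (254.7, 210.5) and my estimate of the tip was (255.2, 210.5), so the tip should be within about 1 mm of the centre. The ball itself was mostly hidden in that view, so the tip position is worked out from the earlier free view.

**Squareness:** The tool was within about 0.3° of my estimate of the plate's normal. That takes the stated 15° slope and a yaw measured in the pictures.

**Plunger:** Force rose 2.3 N over the free baseline, which means about 5.8 mm in, close to half way. The two contact readings matched the spring's 0.3 N/mm.

**Checks that disagreed:**
- The gauge sits about 3 mm off the jaw centre along tool z, and I corrected for that.
- Contact came about 2 mm deeper than my triangulated plate height, so I set the depth by force instead.

**Other loose things:** In the last scene check the hood and two bench rings were found where they started. I did not re-check the eyepiece, prism or driver at the end, but the arm never went near enough to touch them.

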